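Sieve sample tubes out of the bath beads

TASK

Push the red lever to tip the pot of tubes and metal bath beads into the sieve basket, then lift the basket and shake it over its receiver pan until all the copper-coloured beads have dropped into the pan and only the three orange-capped tubes are left in the basket. Then tip the three tubes out of the basket's sloping lip into the green tray and stand the empty basket back in its place on the pan. Leave the other things on the bench where they are.

Things in the scene. Friction and masses are not known exactly. Their poses are not given: they have to be found in the camera images.
- station: Fixed aluminium base plate (370 x 165 mm) carrying the steel receiver pan and the pivot stand (blue posts at x -108, y +-60 mm, up to z 100) of the tipping pot. Origin on the bench under the pan's centre; x = pouring direction (from pot to pan), y to the left of that, z up. Pan: 184 (x) x 144 (y) mm outside, walls 4 mm, inner floor at z 10, rim at z 62 mm.
- seat (a point): Basket's place on the pan, station frame (0, 0, 49) mm: where the centre of the basket's underside belongs. Two 8 mm cross rods along station y at x -50 and +62 mm, tops at z 49 mm, carry the basket; it stands between the pan walls with 10 mm play each way in x and y. Set down turned the same way as at the start.
- pivot (a point): Middle of the pot's pivot axis, station frame (-108, 0, 85) mm; the axis runs along station y.
- pot (a joint): Tip angle of the pot, rad: 0 at rest (its floor leans 0.2 rad back), 1.05 fully tipped (stop). Grows as the red lever bar is pushed along station +x. A spring and its weight swing it back when let go; pushing takes about 2 to 5 N at the bar. Emptying needs nearly the full angle, held about a second.
- lever_grip (a point): Middle of the red horizontal lever bar, 18 mm thick, 53 mm long along station y, at station y -98.5 mm. At rest it is 60 mm behind (station -x) and 130 mm above the pivot axis; it circles the pivot (radius 143 mm) with the pot, to 83 mm in front and 117 mm above at 1.05 rad. Free from above and from behind. Its axes turn with the pot.
- pot_mouth (a point): Middle of the steel pot's pouring edge. The pot is an open-fronted pan 130 mm long, 94 mm wide, walls 50 mm, open above. At rest the edge is 22 mm behind the basket's rear wall, at station z 123 mm; fully tipped it is over the basket's rear end at station x -71, z 97 mm.
- basket: Loose steel sieve basket, about 0.4 kg. Origin: centre of its underside; x points to the pouring lip (station +x at the start), z up. 158 (x) x 116 (y) mm, side walls 46 mm high, rear wall (x -78) 38 mm. Floor: solid 3 mm plate from x -78 to -36, slots from there to x +42, then the lip. Smooth: beads slide on slopes over about 12 to 17 degrees, tubes roll on less.
- slots (a point): Middle of the basket's slotted floor, basket frame (3, 0, 0) mm: slots 18 to 20 mm wide between 4 mm bars along basket x. Beads fall through, tubes do not. Slowly rocking the basket lip-down by about 25 degrees and back brings the beads onto the slots; tipped slowly that far, the lip still holds the tubes.
- lip (a point): Middle of the lip's edge, basket frame (80, 0, 38) mm. The lip is a plate rising at 45 degrees from the floor at x +42 mm, across the whole width between the side walls. Tubes leave over it only beyond 45 degrees of lip-down tilt; about 70 degrees, with a shake if one sticks, empties the basket.
- basket_grip (a point): Centre of the basket's blue flat handle bar, basket frame (-5, 0, 112) mm: 120 mm long along basket y, 14 mm thick, 26 mm deep. It leans 20 degrees about y, upper edge towards the rear (-x): grasp it across its thickness with the gripper leaning 20 degrees to the rear (towards the pot). 8 mm posts at y +-60 mm carry it.
- tray: Fixed green open tray, 190 (x) x 170 (y) mm outside, walls 4 mm, rim 45 mm high. Origin on the bench under its centre.
- tube0: Closed sample tube with orange cap, 24 mm diameter, 65 mm long along its own y, about 40 g. Origin at its centre.
- tube1: Closed sample tube with orange cap, 24 mm diameter, 65 mm long along its own y, about 40 g. Origin at its centre.
- tube2: Closed sample tube with orange cap, 24 mm diameter, 65 mm long along its own y, about 40 g. Origin at its centre.
- bead0: Copper-coloured metal bath bead, a rounded 12 mm block, 13.5 g. Origin at its centre.
- bead1: Copper-coloured metal bath bead, a rounded 12 mm block, 13.5 g. Origin at its centre.
- bead2: Copper-coloured metal bath bead, a rounded 12 mm block, 13.5 g. Origin at its centre.
- bead3: Copper-coloured metal bath bead, a rounded 12 mm block, 13.5 g. Origin at its centre.
- bead4: Copper-coloured metal bath bead, a rounded 12 mm block, 13.5 g. Origin at its centre.
- rack: Bystander: yellow and white tube rack, 90 x 120 x 48 mm, origin under its centre.
- washbottle: Bystander: white bottle with blue cap, 60 mm diameter, 160 mm high, origin under its centre.
- jar: Bystander: amber jar with orange lid, 60 mm diameter, 80 mm high, origin under its centre.
- beaker: Bystander: glass beaker, 70 mm diameter, 85 mm high, origin under its centre.
- dish: Bystander: clear round dish, 90 mm diameter, 18 mm high, origin under its centre.
Mind the look-alikes: they are no part of the job. What is shaped like the basket but yellow is not meant. What is shaped like the tube2 but yellow is not meant.

How it is judged:
On the way, in this order (a step that is already met when the one before it is completed fails the run):
1. all tubes and beads are out of the pot, in the basket or in the pan below it (x of tube0 in the frame of station between -0.088 and 0.092 m and y of tube0 in the frame of station between -0.07 and 0.07 m and z of tube0 in the frame of station between 0 and 0.125 m and x of tube1 in the frame of station between -0.088 and 0.092 m and y of tube1 in the frame of station between -0.07 and 0.07 m and z of tube1 in the frame of station between 0 and 0.125 m and x of tube2 in the frame of station between -0.088 and 0.092 m and y of tube2 in the frame of station between -0.07 and 0.07 m and z of tube2 in the frame of station between 0 and 0.125 m and x of bead0 in the frame of station between -0.088 and 0.092 m and y of bead0 in the frame of station between -0.07 and 0.07 m and z of bead0 in the frame of station between 0 and 0.125 m and x of bead1 in the frame of station between -0.088 and 0.092 m and y of bead1 in the frame of station between -0.07 and 0.07 m and z of bead1 in the frame of station between 0 and 0.125 m and x of bead2 in the frame of station between -0.088 and 0.092 m and y of bead2 in the frame of station between -0.07 and 0.07 m and z of bead2 in the frame of station between 0 and 0.125 m and x of bead3 in the frame of station between -0.088 and 0.092 m and y of bead3 in the frame of station between -0.07 and 0.07 m and z of bead3 in the frame of station between 0 and 0.125 m and x of bead4 in the frame of station between -0.088 and 0.092 m and y of bead4 in the frame of station between -0.07 and 0.07 m and z of bead4 in the frame of station between 0 and 0.125 m), for 0.2 s.
2. the basket is lifted at least 15 mm off its rods, all five beads are in the pan and all three tubes still in the basket (z of basket in the frame of station above 0.064 m and x of bead0 in the frame of station between -0.088 and 0.088 m and y of bead0 in the frame of station between -0.068 and 0.068 m and z of bead0 in the frame of station between 0 and 0.035 m and x of bead1 in the frame of station between -0.088 and 0.088 m and y of bead1 in the frame of station between -0.068 and 0.068 m and z of bead1 in the frame of station between 0 and 0.035 m and x of bead2 in the frame of station between -0.088 and 0.088 m and y of bead2 in the frame of station between -0.068 and 0.068 m and z of bead2 in the frame of station between 0 and 0.035 m and x of bead3 in the frame of station between -0.088 and 0.088 m and y of bead3 in the frame of station between -0.068 and 0.068 m and z of bead3 in the frame of station between 0 and 0.035 m and x of bead4 in the frame of station between -0.088 and 0.088 m and y of bead4 in the frame of station between -0.068 and 0.068 m and z of bead4 in the frame of station between 0 and 0.035 m and x of tube0 in the frame of basket between -0.08 and 0.085 m and y of tube0 in the frame of basket between -0.06 and 0.06 m and z of tube0 in the frame of basket between 0 and 0.08 m and x of tube1 in the frame of basket between -0.08 and 0.085 m and y of tube1 in the frame of basket between -0.06 and 0.06 m and z of tube1 in the frame of basket between 0 and 0.08 m and x of tube2 in the frame of basket between -0.08 and 0.085 m and y of tube2 in the frame of basket between -0.06 and 0.06 m and z of tube2 in the frame of basket between 0 and 0.08 m), for 0.1 s.
3. all three tubes are in the green tray while the basket is still tipped (more than 20 degrees) (angle between basket's own z axis and vertical above 0.35 rad and x of tube0 in the frame of tray between -0.091 and 0.091 m and y of tube0 in the frame of tray between -0.081 and 0.081 m and z of tube0 in the frame of tray between 0 and 0.05 m and x of tube1 in the frame of tray between -0.091 and 0.091 m and y of tube1 in the frame of tray between -0.081 and 0.081 m and z of tube1 in the frame of tray between 0 and 0.05 m and x of tube2 in the frame of tray between -0.091 and 0.091 m and y of tube2 in the frame of tray between -0.081 and 0.081 m and z of tube2 in the frame of tray between 0 and 0.05 m).
At the end, for the whole second after the job is handed in: The three tubes lie still in the green tray (centres between its walls, below 50 mm); all five beads lie in the receiver pan (centres below 35 mm); the basket stands still and level (0.06 rad) on the pan's rods, within 14 mm of its centred place in x and y and 5 mm in height (x of bead0 in the frame of station between -0.088 and 0.088 m and y of bead0 in the frame of station between -0.068 and 0.068 m and z of bead0 in the frame of station between 0 and 0.035 m and x of bead1 in the frame of station between -0.088 and 0.088 m and y of bead1 in the frame of station between -0.068 and 0.068 m and z of bead1 in the frame of station between 0 and 0.035 m and x of bead2 in the frame of station between -0.088 and 0.088 m and y of bead2 in the frame of station between -0.068 and 0.068 m and z of bead2 in the frame of station between 0 and 0.035 m and x of bead3 in the frame of station between -0.088 and 0.088 m and y of bead3 in the frame of station between -0.068 and 0.068 m and z of bead3 in the frame of station between 0 and 0.035 m and x of bead4 in the frame of station between -0.088 and 0.088 m and y of bead4 in the frame of station between -0.068 and 0.068 m and z of bead4 in the frame of station between 0 and 0.035 m and x of tube0 in the frame of tray between -0.091 and 0.091 m and y of tube0 in the frame of tray between -0.081 and 0.081 m and z of tube0 in the frame of tray between 0 and 0.05 m and x of tube1 in the frame of tray between -0.091 and 0.091 m and y of tube1 in the frame of tray between -0.081 and 0.081 m and z of tube1 in the frame of tray between 0 and 0.05 m and x of tube2 in the frame of tray between -0.091 and 0.091 m and y of tube2 in the frame of tray between -0.081 and 0.081 m and z of tube2 in the frame of tray between 0 and 0.05 m and x of basket in the frame of station between -0.014 and 0.014 m and y of basket in the frame of station between -0.014 and 0.014 m and z of basket in the frame of station between 0.044 and 0.054 m and angle between basket's own z axis and vertical below 0.06 rad and linear speed of each of basket, tube0, tube1, tube2 below 0.03 m/s); the robot touches nothing.
It fails at once if the rack is moved more than 30 mm (distance of rack from where it was at the start of the episode above 0.03 m).
It fails at once if the washbottle is moved more than 30 mm (distance of washbottle from where it was at the start of the episode above 0.03 m).
It fails at once if the jar is moved more than 30 mm (distance of jar from where it was at the start of the episode above 0.03 m).
It fails at once if the beaker is moved more than 30 mm (distance of beaker from where it was at the start of the episode above 0.03 m).
It fails at once if the dish is moved more than 30 mm (distance of dish from where it was at the start of the episode above 0.03 m).
It also fails if it takes over 72 s, if anything falls off the work surface, if the arm or the gripper's body presses on something with over 40 N, if the wrist force passes 120 N, or if a joint passes its speed limit or range.

ROBOT

A 7-joint arm with a two-finger parallel gripper is mounted at the origin on the work surface. World frame = base frame: x ahead of the robot, y to its left, z up, the work surface at z = 0. Lengths are in m, angles in rad, forces in N, time in s.
With the tool pointing down it reaches from about 0.425 to 0.875 m from the base axis. Payload 4.7 kg.
Tool frame: the origin (TCP) lies between the finger pads; the fingertips stand 14 mm ahead of it and the grasp point (between the pads) lies 5 mm behind it; z points along the fingers, y is the line along which they close (so a half turn about z gives the same grasp; the last joint's range is limited). The gripper opens to 87 mm and grips with 3 to 60 N. Pads are 19 mm wide; open, the fingers measure 117 mm over their backs; the gripper's body (75 mm by 190 mm) begins 51 mm behind the grasp point.
Start: joints at [0.014, 0.321, -0.07, 1.45, 0.023, 1.371, -0.057], TCP at [0.65, -0, 0.237] pointing down, gripper open.
Joint ranges: [-2.86, 2.86], [-0.3, 2.09], [-1.38, 1.24], [0.06, 2.45], [-1.56, 4.7], [0.09, 2.05], [-2.69, 2.69]. Speed limits (rad/s): [2.57, 2.57, 3.14, 3.14, 3.14, 3.14, 3.14].

INTERFACE

Orientations are given as a rotation vector (axis times angle).
In Python, from bench import ctrl gives the robot as it stands.
- The arm moves only by the tool step_arm, never from a script. Its argument "commands" is a list of rows, each an object with "travel": the shift along the tool's x, y, z in m, a list of three; "turn": the turn, a rotation vector about the tool's x, y, z in degrees, a list of three. A call has 1 to 5 rows; each row is the pose to reach, as a shift and turn from the pose commanded when the call began, along the tool's axes at that moment; what a row does not reach only later rows make up. A row lasts 1/10 s, in which the tool goes at most 50 mm and 8.59 degrees, less where a joint would pass 70% of its speed; a pose out of reach is approached as far as the arm can. A call with a gripper value outside its range is refused whole. "gripper" is the opening, from 0 (shut) to 1 (fully open), set as the call begins (left out, the last holds). The fingers move at their own pace and stop on an object; "force" is the grip in N (left out, the last holds). Time passes only in rows, so rows that repeat a pose let the fingers close. It gives the time, the measured TCP pose, the force, the opening and the grip force at its end, in the units of the state.
- ctrl.get_state(): the state, without advancing time (a new reading comes with each control period).
- ctrl.get_image(name): name is "scene" or "side" or "wrist"; returns the picture (480x640x3 uint8, red, green, blue); there is no depth.
- ctrl.camera_model(name): a dict with "fx", "fy", "cx", "cy" (pixels), "R" (3x3) and "t" (3): a world point X has camera coordinates R X + t; the wrist camera has in their place "T_tool_cam" (4x4, takes a point from camera to tool coordinates, whose origin is the TCP and whose axes are the flange's). Camera axes: x right, y down, z forward; pixel columns grow to the right and rows downward; lengths in m; the calibration is good to about 2 mm. A picture is of the moment at which its call begins: read the wrist's pose just before it. camera_model takes no time and is no camera call.
- ctrl.close_job(): hands the job in; it is judged then, once.
The state is a dict: "time": time; "joint_positions": joint angles; "qd": joint speeds; "joint_torque": joint torques, N m; "position": TCP position; "tool_rot": TCP orientation; "ft_force": force on the tool from outside, world axes, zero at the start; "torque": the same for the moment, N m; "grip_width": opening from 0.0 (shut) to 1.0 (fully open); "grip_force": force on a finger pad.
Only numpy, scipy, OpenCV 4.12 (cv2) and the standard library are available. Lean on these libraries where they do the work, as an engineer would, in place of code of your own. Each camera call takes 0.05 s, during which the arm holds its last target. There are 200 camera calls.

## Working session

There is one attempt and no reset: what is moved stays moved. The work goes in short steps, Python scripts to look and compute and a tool call to move; the robot and the scene stay as the last step left them, time stands still between calls to the robot, and variables do not carry over. Pictures are saved under pics/ and viewed, at most 10 in all, crops included, and the job is handed in when it is done.

Besides the shell and the picture viewer there is one more tool, called after "Call:" as a command line: name --argument value ..., lists and objects as JSON in quotes. step_arm: Moves the arm, as the interface text tells. Its arguments: {"type":"object","properties":{"commands":{"type":"array"},"gripper":{"type":"number"},"force":{"type":"number"}},"required":["commands"]}

```bash
mkdir -p pics
python3 - <<'E'
from bench import ctrl
import cv2,numpy as np
np.set_printoptions(precision=4,suppress=True)
s=ctrl.get_state();print(s['time'],s['position'],s['tool_rot'])
for n in ['scene','side','wrist']:
    im=ctrl.get_image(n);cv2.imwrite(f'pics/{n}0.png',im[:,:,::-1]);
    m=ctrl.camera_model(n);print(n,{k:np.array(v) for k,v in m.items()})
E
```

```text
0.0 [ 0.6495 -0.      0.2355] [-2.2205 -2.2207  0.0022]
scene {'fx': array(487.2874), 'fy': array(487.2874), 'cx': array(323.1342), 'cy': array(240.7298), 'R': array([[-0.7645,  0.6443, -0.0196],
       [ 0.4953,  0.5678, -0.6575],
       [-0.4125, -0.5124, -0.7532]]), 't': array([ 0.4229, -0.1825,  1.4247])}
side {'fx': array(531.1658), 'fy': array(531.1658), 'cx': array(312.4138), 'cy': array(240.4608), 'R': array([[ 0.7999, -0.6001,  0.0099],
       [-0.4647, -0.6296, -0.6226],
       [ 0.3798,  0.4934, -0.7825]]), 't': array([-0.405 ,  0.3489,  1.013 ])}
wrist {'fx': array(402.839), 'fy': array(402.839), 'cx': array(325.8061), 'cy': array(242.1661), 'T_tool_cam': array([[ 0.0002, -0.9691, -0.2465,  0.067 ],
       [ 1.    ,  0.0003, -0.0003,  0.    ],
       [ 0.0004, -0.2465,  0.9691, -0.1473],
       [ 0.    ,  0.    ,  0.    ,  1.    ]])}
```

View pics/scene0.png

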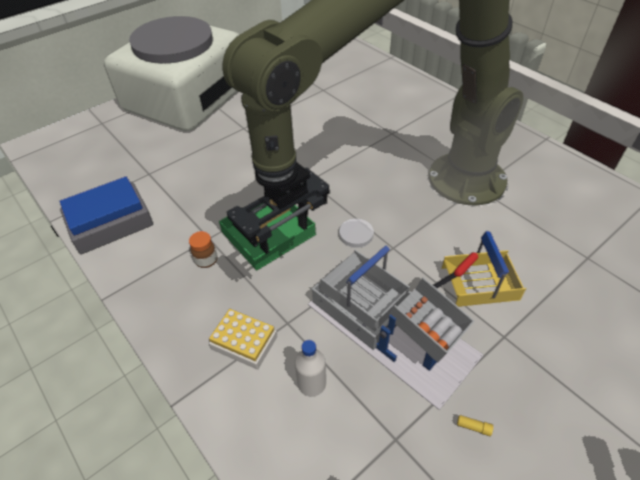

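View pics/side0.png

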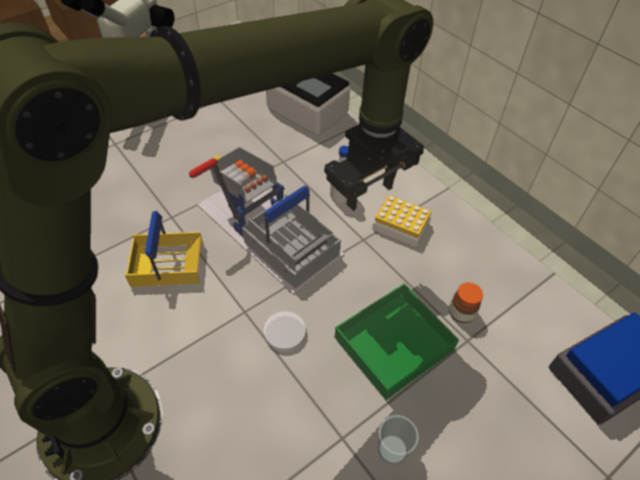

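Scene picture: steel basket with blue handle at (365,285), pot with tubes at (430,320), red lever at (462,265), green tray at (268,230), and look-alikes yellow basket at (483,280) and yellow tube at (475,425). Side picture: basket at (290,245), lever at (203,167), tray at (397,340). I choose the steel basket and check it in one enlarged crop.

Run:
```python
import cv2,numpy as np
a=cv2.imread('pics/scene0.png')[220:410,300:500];b=cv2.imread('pics/side0.png')[140:300,180:350]
o=np.zeros((600,800,3),np.uint8)
A=cv2.resize(a,(400*3//2,570),interpolation=3)  # x3
B=cv2.resize(b,None,fx=3.5,fy=3.5,interpolation=3)
cv2.imwrite('pics/c1.png',cv2.resize(a,None,fx=3.1,fy=3.1,interpolation=3));cv2.imwrite('pics/c2.png',B)
```

```text
(no output)
```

View pics/c1.png

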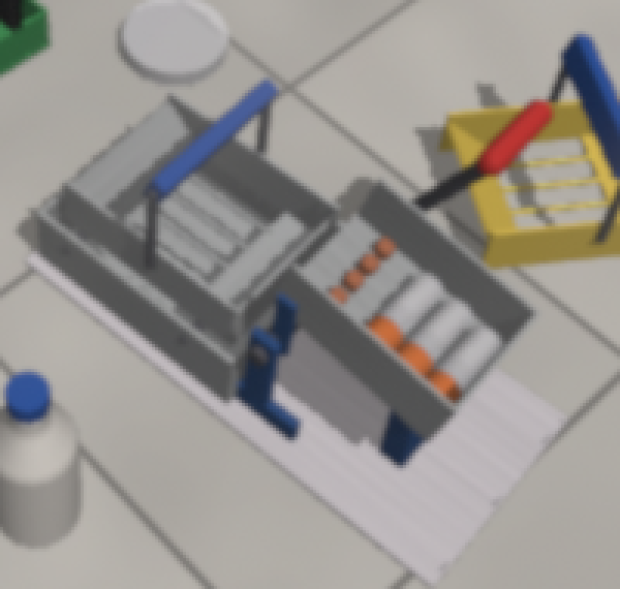

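View pics/c2.png

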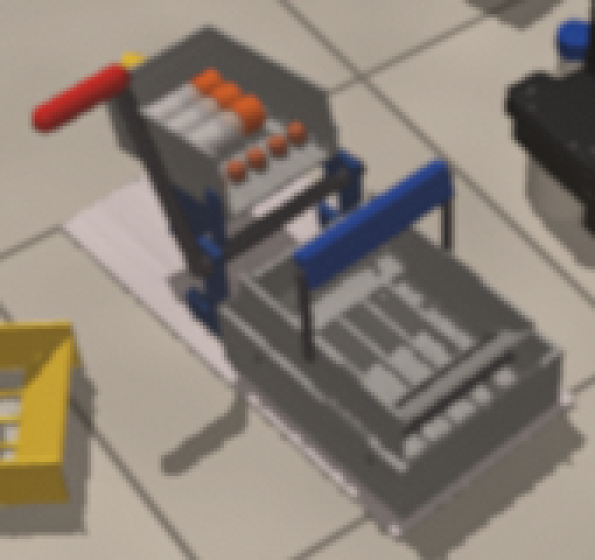

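The crops confirm the real basket (no yellow), with the lever in scene crop 1 at (518,137) and in side crop 2 at (83,98). Three tubes and the beads are in the pot. Next I fit the station pose.

```bash
cat > h.py <<'E'
import numpy as np
from scipy.optimize import least_squares
from scipy.spatial.transform import Rotation as Ro
from bench import ctrl
np.set_printoptions(precision=4,suppress=True)
def proj(n,X):
    m=ctrl.camera_model(n);c=np.array(m['R'])@X+np.array(m['t'])
    return np.array([m['fx']*c[0]/c[2]+m['cx'],m['fy']*c[1]/c[2]+m['cy']])
def ray(n,uv,z):
    m=ctrl.camera_model(n);R=np.array(m['R']);t=np.array(m['t'])
    d=R.T@np.array([(uv[0]-m['cx'])/m['fx'],(uv[1]-m['cy'])/m['fy'],1]);o=-R.T@t
    return o+d*(z-o[2])/d[2]
def fit(obs,p0):
    W=lambda p,P:np.array([p[0]+np.cos(p[2])*P[0]-np.sin(p[2])*P[1],p[1]+np.sin(p[2])*P[0]+np.cos(p[2])*P[1],P[2]])
    f=lambda p:np.concatenate([proj(n,W(p,P))-uv for n,uv,P in obs])
    r=least_squares(f,p0,loss='soft_l1',x_scale=[.1,.1,1]);return r.x,r.fun.reshape(-1,2)
E
python3 - <<'E'
from h import *
s=lambda u,v:np.array([u/3.1+300,v/3.1+220]);d=lambda u,v:np.array([u/3.5+180,v/3.5+140])
obs=[('scene',s(37,212),(.092,.072,.062)),('scene',s(237,360),(-.092,.072,.062)),
('scene',s(155,187),(-.005,.060,.161)),('scene',s(272,92),(-.005,-.060,.161)),('scene',s(518,137),(-.168,-.0985,.215)),
('side',d(83,98),(-.168,-.0985,.215)),('side',d(308,260),(-.005,-.06,.161)),('side',d(442,188),(-.005,.06,.161)),
('side',d(400,470),(.092,-.072,.062)),('side',d(562,350),(.092,.072,.062)),('side',d(222,312),(-.092,-.072,.062))]
a=ray('side',d(222,312),.062);b=ray('side',d(400,470),.062)
y=np.arctan2(*(b-a)[1::-1]);p,r=fit(obs,[*((a+b)/2)[:2],y]);print(a,b,p,np.degrees(p[2]));print(r)
for uv in [(404,287),(336,328),(458,340)]: print('tray',ray('side',uv,.045))
for n,c,uv in [('jar','side',(468,292)),('bottle','scene',(309,350)),('dish','side',(285,332)),('rack','side',(404,215)),('beaker','side',(398,435)),('ybasket','side',(165,265)),('boxblue','side',(610,360))]:
  print(n,ray(c,uv,.08 if n in('jar','bottle') else .02))
E
```

```text
[0.4544 0.1993 0.062 ] [0.475  0.0252 0.062 ] [ 0.5357  0.1247 -1.4604] -83.67709912342774
[[ 0.6864 -0.8034]
 [-0.8252  0.3371]
 [-0.8155  1.6685]
 [-1.3736 -0.9676]
 [-0.1939 -1.1416]
 [-1.0133 -0.3535]
 [-1.1971  2.7338]
 [ 1.8878 -4.3558]
 [-0.3323  0.1233]
 [ 0.0484 -0.6458]
 [-2.2159 -2.2982]]
tray [ 0.6546 -0.1349  0.045 ]
tray [ 0.4723 -0.1256  0.045 ]
tray [ 0.6546 -0.2952  0.045 ]
jar [ 0.7339 -0.2379  0.08  ]
bottle [0.7279 0.1657 0.08  ]
dish [ 0.3898 -0.0589  0.02  ]
rack [0.816  0.0329 0.02  ]
beaker [ 0.4348 -0.3595  0.02  ]
ybasket [0.2678 0.2471 0.02  ]
boxblue [ 0.8853 -0.5063  0.02  ]
```

View pics/wrist0.png

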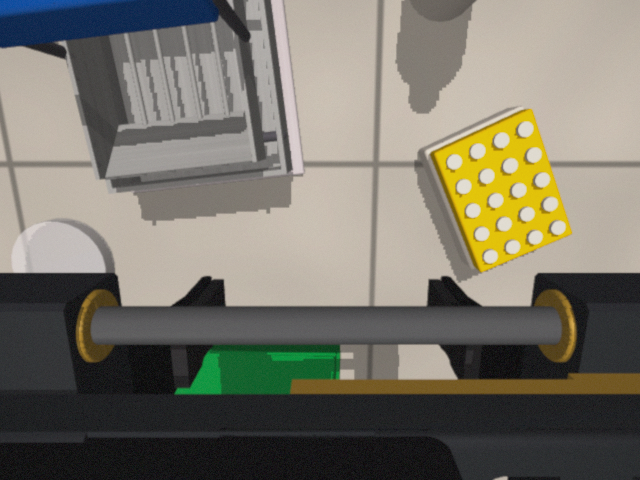

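Station is at (0.536, 0.125), yaw −83.7°. The pan corners fit within about 1 px. The tray centre is near (0.565,−0.215), straight ahead of the pan. I go behind the lever with the fingers shut and the tool y axis along station x.

Call:
step_arm --commands '[{"travel":[0.032,-0.024,-0.013],"turn":[0,0,8.4]},{"travel":[0.065,-0.049,-0.026],"turn":[0,0,16.8]},{"travel":[0.097,-0.073,-0.039],"turn":[0,0,25.1]},{"travel":[0.13,-0.097,-0.052],"turn":[0,0,33.5]},{"travel":[0.162,-0.121,-0.065],"turn":[0,0,41.9]}]' --gripper 0

```text
time: 0.65
position: [0.5276, 0.1632, 0.3018]
tool_rot: [-2.873, -1.272, 0.0]
ft_force: [0.9, 1.0, 0.3]
grip_width: 0.631
grip_force: 0.0
```

Call:
step_arm --commands '[{"travel":[0.008,-0.04,0],"turn":[0,0,8.4]},{"travel":[0.016,-0.079,0],"turn":[0,0,16.8]},{"travel":[0.024,-0.119,0],"turn":[0,0,25.1]},{"travel":[0.032,-0.159,0],"turn":[0,0,33.5]},{"travel":[0.04,-0.198,0],"turn":[0,0,41.8]}]'

```text
time: 1.15
position: [0.4078, 0.324, 0.3014]
tool_rot: [3.137, 0.171, 0.0]
ft_force: [0.3, 1.5, 0.2]
grip_width: 0.173
grip_force: 0.0
```

```bash
cat >> h.py <<'E'
ST=(.5357,.1247,-1.4604)
def tostat(P,st=ST):
    c,s=np.cos(st[2]),np.sin(st[2]);d=np.array(P)-[st[0],st[1],0];return np.array([c*d[0]+s*d[1],-s*d[0]+c*d[1],d[2]])
def show():
    s=ctrl.get_state();R=Ro.from_rotvec(s['tool_rot']).as_matrix()
    Rs=Ro.from_euler('z',-ST[2]).as_matrix()@R
    print('t',round(s['time'],2),'stat',tostat(s['position']),'toolaxes in station (cols x,y,z)\n',Rs,'\nq',np.array(s['joint_positions']),'F',np.array(s['ft_force']),s['grip_width'],s['grip_force'])
    return s
E
python3 - <<'E'
from h import *
s=show();print(s['position'],list(s['tool_rot']))
E
```

```text
t 1.15 stat [-0.2122 -0.1052  0.3014] toolaxes in station (cols x,y,z)
 [[ 0.0013  1.      0.0002]
 [ 1.     -0.0013  0.0001]
 [ 0.0001  0.0002 -1.    ]] 
q [-0.4504  0.033  -0.2783  1.6579  0.0093  1.452  -2.1913] F [0.2893 1.4734 0.196 ] 0.17259260064803236 0.0
[0.4078 0.324  0.3014] [np.float64(3.1367521611471014), np.float64(0.1712221021804709), np.float64(0.00010923205035683237)]
```

Call:
step_arm --commands '[{"travel":[0,0,0.04]},{"travel":[0,0,0.08]},{"travel":[0,0,0.1]},{"travel":[0,0.01,0.1]},{"travel":[0,0.02,0.1]}]'

```text
$.commands[0]: bad value
```

Call:
step_arm --commands '[{"travel":[0,0.012,0]},{"travel":[0,0.024,0]},{"travel":[0,0.036,0]},{"travel":[0,0.048,0]},{"travel":[0,0.06,0]}]'

```text
$.commands[0]: bad value
```

Call:
step_arm --commands '[{"travel":[0,0.012,0]},{"travel":[0,0.024,0]},{"travel":[0,0.036,0]},{"travel":[0,0.048,0.004]},{"travel":[0,0.06,0.008]}]'

```text
$.commands[0]: bad value
```

Call:
step_arm --commands '[{"travel":[0,0.01,0.004]},{"travel":[0,0.02,0.006]},{"travel":[0,0.022,0.006]}]'

```text
$.commands[0]: bad value
```

Run:
```python
from h import *
import cv2
show();im=ctrl.get_image('side')[100:300,150:380];cv2.imwrite('pics/s1.png',cv2.resize(im[:,:,::-1],None,fx=3,fy=3,interpolation=2))
```

```text
t 1.15 stat [-0.2122 -0.1052  0.3014] toolaxes in station (cols x,y,z)
 [[ 0.0013  1.      0.0002]
 [ 1.     -0.0013  0.0001]
 [ 0.0001  0.0002 -1.    ]] 
q [-0.4504  0.033  -0.2783  1.6579  0.0093  1.452  -2.1913] F [0.2893 1.4734 0.196 ] 0.17259260064803236 0.0
```

View pics/s1.png

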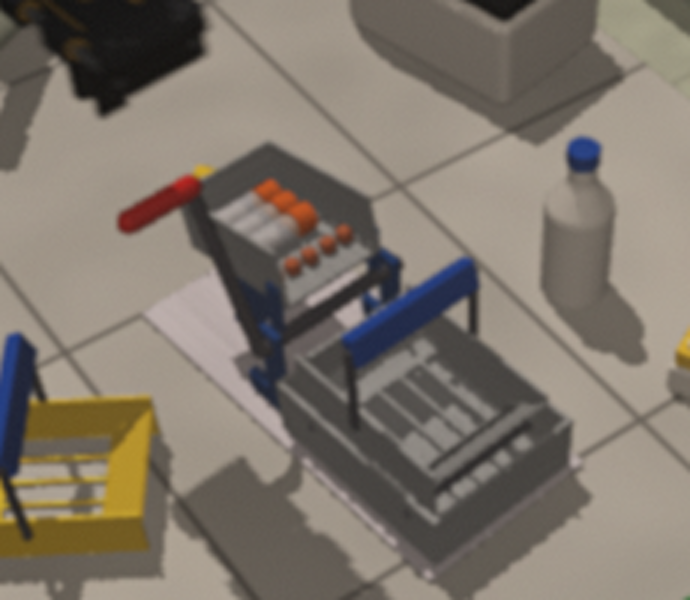

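The picture shows nothing has moved: every row needs a "turn", and the calls were refused. The pot is still full at (280,230). I send them again.

Call:
step_arm --commands '[{"travel":[0,0,0.04],"turn":[0,0,0]},{"travel":[0,0,0.08],"turn":[0,0,0]},{"travel":[0,0,0.1],"turn":[0,0,0]},{"travel":[0,0.01,0.1],"turn":[0,0,0]},{"travel":[0,0.02,0.1],"turn":[0,0,0]}]'

```text
time: 1.7
position: [0.4117, 0.3022, 0.2019]
tool_rot: [3.136, 0.181, -0.0]
ft_force: [0.6, 0.3, 0.1]
grip_width: 0.004
grip_force: 0.0
```

Call:
step_arm --commands '[{"travel":[0,0.012,0],"turn":[0,0,0]},{"travel":[0,0.024,0],"turn":[0,0,0]},{"travel":[0,0.036,0],"turn":[0,0,0]},{"travel":[0,0.048,0],"turn":[0,0,0]},{"travel":[0,0.06,0],"turn":[0,0,0]}]'

```text
time: 2.2
position: [0.4197, 0.2436, 0.204]
tool_rot: [-3.134, -0.18, -0.007]
ft_force: [1.1, 2.8, 3.1]
grip_width: 0.008
grip_force: 2.0
```

Call:
step_arm --commands '[{"travel":[0,0.012,0],"turn":[0,0,0]},{"travel":[0,0.024,0],"turn":[0,0,0]},{"travel":[0,0.036,0],"turn":[0,0,0]},{"travel":[0,0.048,0.004],"turn":[0,0,0]},{"travel":[0,0.06,0.008],"turn":[0,0,0]}]'

```text
time: 2.7
position: [0.4249, 0.1825, 0.1929]
tool_rot: [3.136, 0.18, -0.002]
ft_force: [-0.8, 1.8, 0.8]
grip_width: 0.007
grip_force: 1.3
```

Call:
step_arm --commands '[{"travel":[0,0.01,0.004],"turn":[0,0,0]},{"travel":[0,0.02,0.006],"turn":[0,0,0]},{"travel":[0,0.022,0.006],"turn":[0,0,0]}]'

```text
time: 3.0
position: [0.4272, 0.1606, 0.1865]
tool_rot: [3.136, 0.178, -0.003]
ft_force: [-0.4, 3.4, -0.9]
grip_width: 0.004
grip_force: 1.3
```

Run:
```python
from h import *
import cv2
show();im=ctrl.get_image('side')[100:300,150:380];cv2.imwrite('pics/s2.png',cv2.resize(im[:,:,::-1],None,fx=3,fy=3,interpolation=2))
```

```text
t 3.0 stat [-0.0476 -0.1039  0.1865] toolaxes in station (cols x,y,z)
 [[-0.003   1.      0.0006]
 [ 1.      0.003  -0.0022]
 [-0.0022  0.0006 -1.    ]] 
q [-0.2846 -0.051  -0.1288  1.9706 -0.007   1.2239 -1.8683] F [-0.4044  3.419  -0.8513] 0.004187410011842149 1.3046647980809212
```

View pics/s2.png

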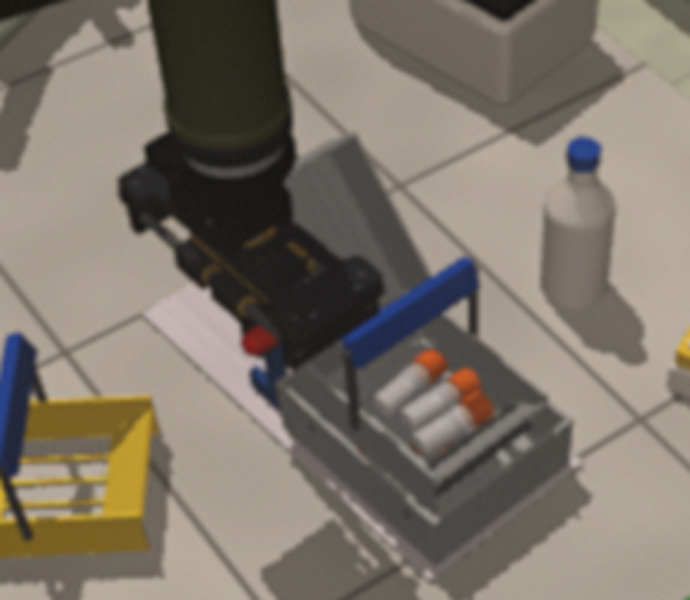

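The three tubes are in the basket around (440,400) and the pot is nearly fully tipped. I push 4 mm more and hold, then let the lever back under control.

Call:
step_arm --commands '[{"travel":[0,0.004,0],"turn":[0,0,0]},{"travel":[0,0.004,0],"turn":[0,0,0]},{"travel":[0,0.004,0],"turn":[0,0,0]},{"travel":[0,0.004,0],"turn":[0,0,0]},{"travel":[0,0.004,0],"turn":[0,0,0]}]'

```text
time: 3.55
position: [0.428, 0.1582, 0.1876]
tool_rot: [3.136, 0.181, -0.0]
ft_force: [-2.2, 1.9, -0.6]
grip_width: 0.005
grip_force: 1.3
```

Call:
step_arm --commands '[{"travel":[0,0.002,0],"turn":[0,0,0]},{"travel":[0,0.002,0],"turn":[0,0,0]},{"travel":[0,0.002,0],"turn":[0,0,0]},{"travel":[0,0.002,0],"turn":[0,0,0]},{"travel":[0,0.002,0],"turn":[0,0,0]}]'

```text
time: 4.05
position: [0.4282, 0.1575, 0.1875]
tool_rot: [-3.134, -0.182, -0.0]
ft_force: [-2.1, 6.0, -1.8]
grip_width: 0.007
grip_force: 2.9
```

Call:
step_arm --commands '[{"travel":[0,-0.018,-0.006],"turn":[0,0,0]},{"travel":[0,-0.036,-0.01],"turn":[0,0,0]},{"travel":[0,-0.054,-0.014],"turn":[0,0,0]},{"travel":[0,-0.072,-0.016],"turn":[0,0,0]},{"travel":[0,-0.09,-0.016],"turn":[0,0,0]}]'

```text
time: 4.55
position: [0.4191, 0.2458, 0.2044]
tool_rot: [3.136, 0.18, 0.004]
ft_force: [0.4, 1.6, -0.5]
grip_width: 0.011
grip_force: 0.6
```

Call:
step_arm --commands '[{"travel":[0,-0.018,0],"turn":[0,0,0]},{"travel":[0,-0.036,0],"turn":[0,0,0]},{"travel":[0,-0.054,0],"turn":[0,0,0]},{"travel":[0,-0.075,0],"turn":[0,0,0]},{"travel":[0,-0.085,-0.03],"turn":[0,0,0]}]'

```text
time: 5.05
position: [0.407, 0.3291, 0.2302]
tool_rot: [3.131, 0.182, -0.008]
ft_force: [0.4, 0.6, -0.3]
grip_width: 0.007
grip_force: 0.0
```

Run:
```python
from h import *
import cv2
show();im=ctrl.get_image('side')[100:300,150:380];cv2.imwrite('pics/s3.png',cv2.resize(im[:,:,::-1],None,fx=3,fy=3,interpolation=2))
# kinematic model fit: z-y-z-y-z-y-z, lengths + joint-1 sign
D=[([0.014,.321,-.07,1.45,.023,1.371,-.057],[.6495,0,.2355],[-2.2205,-2.2207,.0022]),
([-.4504,.033,-.2783,1.6579,.0093,1.452,-2.1913],[.4078,.324,.3014],[3.13675,.17122,.0001])]
s=ctrl.get_state();D.append((s['joint_positions'],s['position'],s['tool_rot']))
import itertools
def fk(q,L,sg):
    q=np.array(q)*sg;T=np.zeros(3);R=np.eye(3);T=np.array([0,0,L[0]])
    r=lambda a,x:Ro.from_euler(a,x).as_matrix()
    R=r('z',q[0])@r('y',q[1])@r('z',q[2]);T=T+R@[L[4],0,L[1]]
    R=R@r('y',q[3])@r('z',q[4]);T=T+R@[L[5],0,L[2]]
    R=R@r('y',q[5])@r('z',q[6]);T=T+R@[0,0,L[3]];return T,R
best=[]
for s4 in itertools.product([1,-1],repeat=4):
    sg=np.array([s4[0],1,s4[1],1,s4[2],1,s4[3]])
    f=lambda L:np.concatenate([fk(q,L,sg)[0]-p for q,p,_ in D]+[.001*(np.array(L)-[.3,.4,.4,.3,0,0])])
    r=least_squares(f,[.3,.4,.4,.3,0,0])
    off=[(fk(q,r.x,sg)[1].T@Ro.from_rotvec(o).as_matrix())for q,_,o in D]
    sp=max(np.abs(o-off[0]).max() for o in off)
    best.append((np.abs(r.fun).max()+sp,sg,r.x,r.fun,off[0]))
best.sort(key=lambda b:b[0])
for b in best[:2]:print(*b)
```

```text
t 5.05 stat [-0.2173 -0.1054  0.2302] toolaxes in station (cols x,y,z)
 [[-0.0057  1.      0.0047]
 [ 1.      0.0057 -0.0054]
 [-0.0055  0.0046 -1.    ]] 
q [-0.455   0.0741 -0.2892  1.7579  0.0223  1.3199 -2.2039] F [ 0.3855  0.6459 -0.29  ] 0.007267740551070938 0.0
0.01810240716050758 [-1  1 -1  1 -1  1 -1] [14.2339  0.6449  0.6088 13.8851 -0.031   0.6269] [ 0.0019  0.0157 -0.     -0.0153  0.0159 -0.0017 -0.0071  0.005   0.0017
  0.0139  0.0002  0.0002  0.0136 -0.      0.0006] [[ 0.0001 -1.      0.0022]
 [ 1.      0.0001  0.0003]
 [-0.0003  0.0022  1.    ]]
0.07970820871311268 [-1  1 -1  1  1  1 -1] [-0.7893  0.4676  0.4991 -0.6436  0.0049 -0.0394] [ 0.0002 -0.004  -0.     -0.009   0.0101 -0.0001  0.0011 -0.0012  0.0001
 -0.0011  0.0001  0.0001 -0.0009  0.     -0.    ] [[ 0.0092 -1.     -0.0005]
 [ 0.999   0.0092 -0.0447]
 [ 0.0447 -0.0001  0.999 ]]
```

View pics/s3.png

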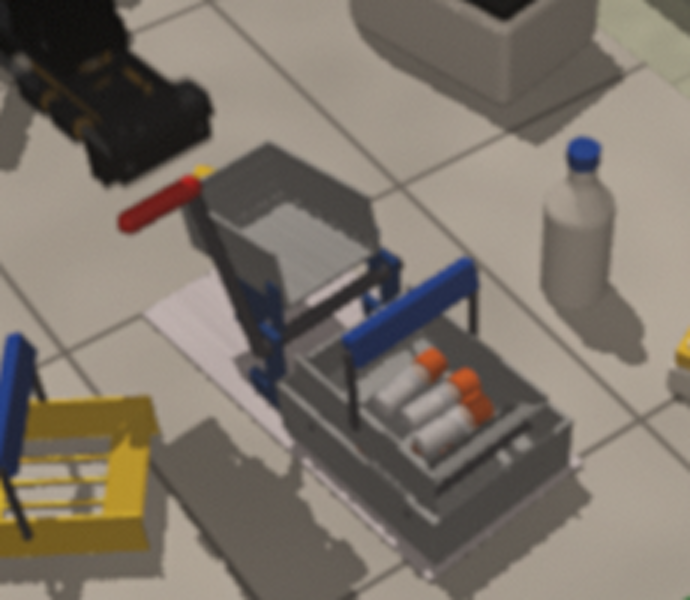

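The pot has swung back empty at (300,240), with the tubes in the basket. I move above the handle with the 20° lean and use that to identify the kinematics for planning the tilt.

Call:
step_arm --commands '[{"travel":[0,0,-0.035],"turn":[0,0,0]},{"travel":[0,0,-0.07],"turn":[0,0,0]},{"travel":[0.025,0.04,-0.07],"turn":[0,0,0]},{"travel":[0.05,0.08,-0.07],"turn":[0,0,0]},{"travel":[0.075,0.12,-0.07],"turn":[0,0,0]}]'

```text
time: 5.6
position: [0.4985, 0.2167, 0.3045]
tool_rot: [3.135, 0.18, 0.005]
ft_force: [1.0, 0.1, -0.2]
grip_width: 0.005
grip_force: 0.0
```

Run:
```python
from h import *
s=show();import json;json.dump([list(map(float,s[k])) for k in('joint_positions','position','tool_rot')],open('d1.json','w'))
```

```text
t 5.6 stat [-0.0956 -0.0268  0.3045] toolaxes in station (cols x,y,z)
 [[-0.0042  1.      0.0015]
 [ 1.      0.0042  0.0032]
 [ 0.0032  0.0015 -1.    ]] 
q [-0.3118  0.0743 -0.1577  1.6082  0.0143  1.4575 -1.9268] F [ 1.0027  0.0516 -0.1718] 0.004502350400734887 0.0
```

Call:
step_arm --commands '[{"travel":[0.015,0.033,0],"turn":[-6.7,0,0]},{"travel":[0.031,0.066,0],"turn":[-13.4,0,0]},{"travel":[0.031,0.066,0],"turn":[-20,0,0]},{"travel":[0.031,0.066,0],"turn":[-20,0,0]}]' --gripper 0.7

```text
time: 6.0
position: [0.5347, 0.1595, 0.3019]
tool_rot: [2.787, 0.167, 0.026]
ft_force: [-0.1, 1.5, -1.3]
grip_width: 0.283
grip_force: 0.0
```

```bash
cat > kin.py <<'E'
from h import *
import json,glob
D=[([0.014,.321,-.07,1.45,.023,1.371,-.057],[.6495,0,.2355],[-2.2205,-2.2207,.0022]),
([-.4504,.033,-.2783,1.6579,.0093,1.452,-2.1913],[.4078,.324,.3014],[3.13675,.17122,.0001])]
for f in sorted(glob.glob('d*.json')): D.append(json.load(open(f)))
r=lambda a,x:Ro.from_euler(a,x).as_matrix()
SG=np.array([-1,1,-1,1,-1,1,-1])
OFF=r('z',np.pi/2)
def fk(q,L):
    q=np.array(q)*SG
    R=r('z',q[0])@r('y',q[1])@r('z',q[2]);T=np.array([0,0,L[0]])+R@[L[4],L[5],L[1]]
    R=R@r('y',q[3])@r('z',q[4]);T=T+R@[L[6],L[7],L[2]]
    R=R@r('y',q[5])@r('z',q[6]);T=T+R@[L[8],L[9],L[3]];return T,R@OFF
N=np.array([.3,.42,.4,.3,0,0,0,0,0,0])
f=lambda L:np.concatenate([fk(q,L)[0]-p for q,p,_ in D]+[1e-3*(L-N)*[1,1,1,1,3,3,3,3,3,3]])
sol=least_squares(f,N);L=sol.x
E
python3 - <<'E'
from h import *
s=show();import json;json.dump([list(map(float,s[k])) for k in('joint_positions','position','tool_rot')],open('d2.json','w'))
from kin import *
print(L,'\n',sol.fun[:-10].reshape(-1,3)*1e3)
for q,p,o in D: print((Ro.from_matrix(fk(q,L)[1]).inv()*Ro.from_rotvec(o)).magnitude())
E
```

```text
t 6.0 stat [-0.0347  0.0028  0.3019] toolaxes in station (cols x,y,z)
 [[-0.0089  0.9394  0.3426]
 [ 1.      0.0091  0.001 ]
 [-0.0022  0.3426 -0.9395]] 
q [-0.39    0.1858 -0.1715  1.5323  0.3455  1.583  -2.0353] F [-0.0933  1.5417 -1.2923] 0.28323637319170464 0.0
[ 0.2433  0.4738  0.5035  0.354   0.0062 -0.023   0.0012 -0.0029 -0.0003
 -0.0001] 
 [[ 0.082   0.0951  0.0499]
 [ 0.627   0.3596  0.1796]
 [-0.8329 -0.2977 -0.2262]
 [ 0.105   0.0041 -0.0032]]
0.002255803171684076
9.635197442822015e-05
5.389767902598814e-16
3.4133005633222663e-16
```

```bash
cat > plan.py <<'E'
from kin import *
LO=np.array([-2.86,-.3,-1.38,.06,-1.56,.09,-2.69]);HI=np.array([2.86,2.09,1.24,2.45,4.7,2.05,2.69])
c,s=np.cos(np.radians(20)),np.sin(np.radians(20))
def tool(B,th,flip=0):   # basket origin (station), lip-down tilt deg -> world TCP pose
    Rb=r('z',ST[2])@r('y',np.radians(th))
    Rt=np.array([[0,c,s],[1,0,0],[0,s,-c]])
    if flip: Rt=Rt@r('z',np.pi)
    p=np.array([ST[0],ST[1],0])+r('z',ST[2])@np.array(B)+Rb@(np.array([-.005,0,.112])+.005*np.array([s,0,-c]))
    return p,Rb@Rt
def ik(q0,p,R):
    f=lambda q:np.concatenate([(fk(q,L)[0]-p)*10,(Ro.from_matrix(fk(q,L)[1].T@R)).as_rotvec()*3,.02*(q-q0)])
    x=least_squares(f,np.clip(q0,LO+1e-3,HI-1e-3),bounds=(LO,HI));e=f(x.x);return x.x,np.linalg.norm(e[:3])*100,np.degrees(np.linalg.norm(e[3:6])/3)
E
python3 - <<'E'
from plan import *
q0=np.array(D[-1][0])
def run(flip):
    q=q0.copy()
    if flip:q[6]+=np.pi
    path=[((0,0,.13),0),((0,0,.049),0),((0,0,.12),0),((0,0,.12),12),((0,0,.12),25),((0,0,.12),0),((0,0,.18),0),((.1,0,.2),0),((.2,-.01,.2),10)]
    path+=[((.305-.08*np.cos(a)-.038*np.sin(a),-.0095,.06+.08*np.sin(a)-.038*np.cos(a)),np.degrees(a)) for a in np.radians([20,30,40,50,60,70,80])]
    for B,th in path:
        q,ep,eo=ik(q,*tool(B,th,flip));print(np.round(B,3),round(th),q.round(2),'err mm,deg',round(ep,1),round(eo,1))
run(0);print();run(1)
E
```

```text
[0.   0.   0.13] 0 [-0.36  0.19 -0.15  1.66  0.35  1.44 -2.04] err mm,deg 0.0 0.0
[0.    0.    0.049] 0 [-0.36  0.25 -0.15  1.76  0.37  1.3  -2.1 ] err mm,deg 0.0 0.0
[0.   0.   0.12] 0 [-0.36  0.19 -0.15  1.68  0.35  1.43 -2.05] err mm,deg 0.0 0.0
[0.   0.   0.12] 12 [-0.24  0.13 -0.1   1.71  0.15  1.33 -1.84] err mm,deg 0.0 0.0
[0.   0.   0.12] 25 [-0.11  0.12 -0.03  1.73 -0.09  1.29 -1.58] err mm,deg 0.0 0.0
[0.   0.   0.12] 0 [-0.38  0.19 -0.12  1.68  0.35  1.42 -2.04] err mm,deg 0.0 0.0
[0.   0.   0.18] 0 [-0.38  0.16 -0.12  1.59  0.34  1.53 -2.  ] err mm,deg 0.0 0.0
[0.1 0.  0.2] 0 [-0.28  0.1  -0.04  1.61  0.35  1.5  -1.82] err mm,deg 0.0 0.0
[ 0.2  -0.01  0.2 ] 10 [-0.09  0.08  0.1   1.61  0.17  1.43 -1.47] err mm,deg 0.0 0.0
[ 0.217 -0.01   0.052] 20 [ 0.06  0.21  0.14  1.76 -0.03  1.17 -1.26] err mm,deg 0.0 0.0
[ 0.217 -0.01   0.067] 30 [ 0.18  0.27  0.14  1.68 -0.21  1.27 -1.07] err mm,deg 0.0 0.0
[ 0.219 -0.01   0.082] 40 [ 0.3   0.35  0.14  1.6  -0.35  1.39 -0.92] err mm,deg 0.0 0.0
[ 0.224 -0.01   0.097] 50 [ 0.41  0.46  0.13  1.5  -0.47  1.53 -0.82] err mm,deg 0.0 0.0

[... 934 characters left out ...]
0.01  0.2 ] 10 [-0.09  0.08  0.1   1.61  0.17  1.43  1.67] err mm,deg 0.0 0.0
[ 0.217 -0.01   0.052] 20 [ 0.06  0.21  0.14  1.76 -0.03  1.17  1.88] err mm,deg 0.0 0.0
[ 0.217 -0.01   0.067] 30 [ 0.18  0.27  0.15  1.68 -0.21  1.27  2.07] err mm,deg 0.0 0.0
[ 0.219 -0.01   0.082] 40 [ 0.3   0.36  0.14  1.6  -0.35  1.39  2.22] err mm,deg 0.0 0.0
[ 0.224 -0.01   0.097] 50 [ 0.42  0.46  0.13  1.5  -0.47  1.53  2.33] err mm,deg 0.0 0.0
[ 0.232 -0.01   0.11 ] 60 [ 0.52  0.58  0.11  1.4  -0.56  1.67  2.39] err mm,deg 0.0 0.0
[ 0.242 -0.01   0.122] 70 [ 0.6   0.7   0.08  1.3  -0.64  1.8   2.43] err mm,deg 0.0 0.0
[ 0.254 -0.01   0.132] 80 [ 0.67  0.84  0.05  1.2  -0.71  1.93  2.44] err mm,deg 0.0 0.0
```

The present yaw stays well inside the joint ranges for the whole job. I approach the handle in two parts.

Call:
step_arm --commands '[{"travel":[-0.003,-0.02,0.03],"turn":[0,0,0]},{"travel":[-0.003,-0.02,0.06],"turn":[0,0,0]},{"travel":[-0.003,-0.02,0.08],"turn":[0,0,0]},{"travel":[-0.003,-0.02,0.08],"turn":[0,0,0]}]'

```text
time: 6.4
position: [0.5319, 0.1458, 0.2193]
tool_rot: [2.788, 0.158, 0.022]
ft_force: [-0.0, -0.3, 0.2]
grip_width: 0.636
grip_force: 0.0
```

```bash
cat >> plan.py <<'E'
def delta(p,R,cam=False):
    s=ctrl.get_state();R0=Ro.from_rotvec(s['tool_rot']).as_matrix()
    print('delta mm',(R0.T@(p-np.array(s['position']))*1e3).round(1),'deg',np.degrees(Ro.from_matrix(R0.T@R).as_rotvec()).round(1),'F',np.round(s['ft_force'],1),s['grip_width'])
def wpix(pt): # station point -> wrist pixel
    s=ctrl.get_state();R0=Ro.from_rotvec(s['tool_rot']).as_matrix();m=ctrl.camera_model('wrist');T=np.array(m['T_tool_cam'])
    w=np.array([ST[0],ST[1],0])+r('z',ST[2])@np.array(pt);x=R0.T@(w-np.array(s['position']));k=T[:3,:3].T@(x-T[:3,3])
    return np.array([m['fx']*k[0]/k[2]+m['cx'],m['fy']*k[1]/k[2]+m['cy']]).round(0)
E
python3 - <<'E'
from plan import *
import cv2
show();delta(*tool((0,0,.049),0));print(wpix((-.005,-.06,.161)),wpix((-.005,.06,.161)))
im=ctrl.get_image('wrist');cv2.imwrite('pics/w1.png',im[:,:,::-1])
h=cv2.cvtColor(im,cv2.COLOR_RGB2HSV);m=cv2.inRange(h,(105,120,60),(125,255,255))
n,l,st,ce=cv2.connectedComponentsWithStats(m);print(st[1:][st[1:,4]>300],ce[1:][st[1:,4]>300])
E
```

```text
t 6.4 stat [-0.0213 -0.0014  0.2193] toolaxes in station (cols x,y,z)
 [[-0.002   0.9394  0.3428]
 [ 1.      0.0033 -0.0032]
 [-0.0041  0.3427 -0.9394]] 
q [-0.3768  0.2096 -0.1636  1.6696  0.3532  1.429  -2.0765] F [-0.0211 -0.2782  0.1839] 0.6357678830780619 0.0
delta mm [ 1.7 -4.6 65.4] deg [0.  0.2 0.2] F [-0.  -0.3  0.2] 0.6357678830780619
[318. 364.] [318. 151.]
[[  67  140   76   15  899]
 [ 302  154   28  153 3969]
 [  69  163   46   15  472]
 [ 304  345   25   31  734]] [[104.406  146.0801]
 [315.6269 229.4341]
 [ 91.6123 170.2669]
 [316.1131 359.5163]]
```

The wrist image puts the bar at column 316 against 318 predicted, so it's aligned. I go down, grasp and lift.

Call:
step_arm --commands '[{"travel":[0,-0.004,0.025],"turn":[0,0,0]},{"travel":[0,-0.004,0.05],"turn":[0,0,0]},{"travel":[0,-0.004,0.065],"turn":[0,0,0]},{"travel":[0,-0.004,0.065],"turn":[0,0,0]}]'

```text
time: 6.85
position: [0.5348, 0.1289, 0.1585]
tool_rot: [2.788, 0.159, 0.026]
ft_force: [0.5, -1.2, 0.1]
grip_width: 0.702
grip_force: 0.0
```

Call:
step_arm --commands '[{"travel":[0,0,0],"turn":[0,0,0]},{"travel":[0,0,0],"turn":[0,0,0]},{"travel":[0,0,0],"turn":[0,0,0]},{"travel":[0,0,0],"turn":[0,0,0]},{"travel":[0,0,0],"turn":[0,0,0]}]' --gripper 0 --force 50

```text
time: 7.35
position: [0.5353, 0.1303, 0.1595]
tool_rot: [2.789, 0.16, 0.029]
ft_force: [0.2, 0.2, 0.7]
grip_width: 0.332
grip_force: 0.0
```

Call:
step_arm --commands '[{"travel":[0,0,0],"turn":[0,0,0]},{"travel":[0,0,0],"turn":[0,0,0]},{"travel":[0,0,0],"turn":[0,0,0]}]'

```text
time: 7.65
position: [0.5352, 0.1298, 0.1592]
tool_rot: [2.788, 0.16, 0.028]
ft_force: [0.3, -1.0, 0.8]
grip_width: 0.155
grip_force: 50.0
```

Run:
```python
from plan import *
s=show();delta(*tool((0,0,.049),0));
```

```text
t 7.65 stat [-0.0051  0.      0.1592] toolaxes in station (cols x,y,z)
 [[-0.0041  0.9395  0.3424]
 [ 1.      0.0038  0.0015]
 [ 0.0001  0.3424 -0.9396]] 
q [-0.3601  0.2439 -0.1533  1.7531  0.3717  1.3066 -2.0948] F [ 0.3061 -0.9814  0.7553] 0.154632183338127 49.993385346606374
delta mm [-0.1  0.7  3.4] deg [ 0.  -0.1  0.2] F [ 0.3 -1.   0.8] 0.154632183338127
```

Grip is firm at 13.5 mm, which matches the bar. I lift 60 mm and rock slowly, lip down 25° about the basket's underside, twice.

Call:
step_arm --commands '[{"travel":[0,0.005,-0.014],"turn":[0,0,0]},{"travel":[0,0.01,-0.028],"turn":[0,0,0]},{"travel":[0,0.015,-0.042],"turn":[0,0,0]},{"travel":[0,0.0205,-0.0564],"turn":[0,0,0]},{"travel":[0,0.0205,-0.0564],"turn":[0,0,0]}]'

```text
time: 8.15
position: [0.5367, 0.1307, 0.2225]
tool_rot: [2.79, 0.159, 0.036]
ft_force: [0.7, -0.7, -5.4]
grip_width: 0.154
grip_force: 50.0
```

Call:
step_arm --commands '[{"travel":[0,0.0073,0.0026],"turn":[4,0,0]},{"travel":[0,0.0144,0.0056],"turn":[8,0,0]},{"travel":[0,0.0212,0.0091],"turn":[12,0,0]},{"travel":[0,0.0278,0.0132],"turn":[16,0,0]},{"travel":[0,0.034,0.0176],"turn":[20,0,0]}]'

```text
time: 8.65
position: [0.5392, 0.0916, 0.2141]
tool_rot: [-3.135, -0.181, 0.0]
ft_force: [-0.6, -0.5, -5.8]
grip_width: 0.155
grip_force: 50.0
```

Call:
step_arm --commands '[{"travel":[0,0.0045,0.0015],"turn":[2.5,0,0]},{"travel":[0,0.009,0.0033],"turn":[5,0,0]},{"travel":[0,0.009,0.0033],"turn":[5,0,0]},{"travel":[0,0.009,0.0033],"turn":[5,0,0]},{"travel":[0,0.009,0.0033],"turn":[5,0,0]}]'

```text
time: 9.15
position: [0.5402, 0.0846, 0.2109]
tool_rot: [-3.05, -0.178, 0.008]
ft_force: [0.1, -1.9, -4.5]
grip_width: 0.155
grip_force: 50.0
```

Call:
step_arm --commands '[{"travel":[0,0,0],"turn":[0,0,0]},{"travel":[0,-0.0046,-0.0013],"turn":[-2.5,0,0]},{"travel":[0,-0.0093,-0.0025],"turn":[-5,0,0]}]'

```text
time: 9.45
position: [0.5395, 0.0926, 0.2144]
tool_rot: [3.134, 0.18, 0.001]
ft_force: [0.3, 0.6, -5.4]
grip_width: 0.152
grip_force: 50.0
```

Call:
step_arm --commands '[{"travel":[0,-0.0074,-0.002],"turn":[-4,0,0]},{"travel":[0,-0.015,-0.0036],"turn":[-8,0,0]},{"travel":[0,-0.0226,-0.0045],"turn":[-12,0,0]},{"travel":[0,-0.0303,-0.005],"turn":[-16,0,0]},{"travel":[0,-0.038,-0.0049],"turn":[-20,0,0]}]'

```text
time: 9.95
position: [0.535, 0.1321, 0.2196]
tool_rot: [2.787, 0.162, 0.031]
ft_force: [0.0, -0.6, -6.2]
grip_width: 0.157
grip_force: 50.0
```

Run:
```python
from plan import *
import cv2
show();delta(*tool((0,0,.109),0))
for n in ['side','scene','wrist']:
    im=ctrl.get_image(n);cv2.imwrite(f'pics/{n}5.png',im[:,:,::-1])
    h=cv2.cvtColor(im,cv2.COLOR_RGB2HSV);m=cv2.inRange(h,(3,90,50),(14,255,255))
    k,l,st,ce=cv2.connectedComponentsWithStats(m)
    for i in range(1,k):
        if st[i,4]>=4: print(n,st[i],im[l==i].mean(0).round())
```

```text
t 9.95 stat [-0.0075  0.0001  0.2196] toolaxes in station (cols x,y,z)
 [[-0.0057  0.9393  0.3429]
 [ 1.      0.0049  0.0035]
 [ 0.0016  0.343  -0.9394]] 
q [-0.3558  0.1979 -0.1619  1.6827  0.3582  1.4147 -2.055 ] F [ 0.0215 -0.5516 -6.1908] 0.15729798197693548 49.991920134052634
delta mm [-0.2  2.8  4.5] deg [ 0.1 -0.2  0.3] F [ 0.  -0.6 -6.2] 0.15729798197693548
side [  0   0  44  23 773] [66. 44. 26.]
side [ 46   0  24  12 149] [62. 42. 25.]
side [103   0  13   5  29] [59. 40. 24.]
side [79 11  4  3  7] [55. 39. 26.]
side [208 158   9   3  11] [160.  86.  69.]
side [201 162   4   3   4] [172. 106.  96.]
side [189 166  11  12  24] [138.  82.  74.]
side [201 168  10   6  10] [98. 56. 50.]
side [292 202  25  24 244] [141.  75.  46.]
side [305 235   3   3   7] [92. 63. 53.]
side [297 248   5   6  23] [95. 60. 47.]
side [291 257   5   6  26] [90. 58. 46.]
side [453 282  31  33 749] [147.  75.  39.]
side [454 318   5   4   5] [74. 60. 47.]
scene [189 231  25  27 530] [151.  89.  54.]
scene [470 253   9  13  22] [156.  75.  51.]
scene [453 254  17  20  33] [134.  72.  44.]
scene [339 26
[... 411 characters left out ...]
  5   7] [141.  84.  36.]
wrist [579  30  17  54 221] [108.  73.  45.]
wrist [629  34   3   2   4] [145.  87.  36.]
wrist [632  36   8   7  19] [134.  81.  35.]
wrist [628  40   2   4   5] [146.  87.  35.]
wrist [629  45   2   3   4] [146.  87.  34.]
wrist [635  44   5   6  11] [127.  78.  34.]
wrist [629  47   5   6  15] [139.  83.  33.]
wrist [620  65  20  15 108] [110.  72.  38.]
wrist [634  64   6   6  12] [123.  76.  34.]
wrist [633  70   7   4  11] [129.  79.  34.]
wrist [252 156  12   3  31] [179. 112.  82.]
wrist [254 169   9   2  15] [146.  98.  79.]
wrist [246 183  60  45 861] [200. 104.  28.]
wrist [294 199   1   4   4] [238. 120.  10.]
wrist [347 198  15  33 444] [174.  89.  25.]
```

Call:
step_arm --commands '[{"travel":[0,0.0073,0.0026],"turn":[4,0,0]},{"travel":[0.004,0.0144,0.0056],"turn":[8,0,0]},{"travel":[-0.004,0.0212,0.0091],"turn":[12,0,0]},{"travel":[0.004,0.0278,0.0132],"turn":[16,0,0]},{"travel":[0,0.034,0.0176],"turn":[20,0,0]}]'

```text
time: 10.6
position: [0.5409, 0.09, 0.2153]
tool_rot: [-3.134, -0.176, -0.006]
ft_force: [0.5, -0.1, -5.9]
grip_width: 0.158
grip_force: 50.0
```

Call:
step_arm --commands '[{"travel":[0,0.0045,0.0015],"turn":[2.5,0,0]},{"travel":[0,0.009,0.0033],"turn":[5,0,0]},{"travel":[0.004,0.009,0.0033],"turn":[5,0,0]},{"travel":[-0.004,0.009,0.0033],"turn":[5,0,0]},{"travel":[0,0.009,0.0033],"turn":[5,0,0]}]'

```text
time: 11.1
position: [0.5391, 0.0839, 0.2111]
tool_rot: [-3.05, -0.177, 0.01]
ft_force: [-1.0, 1.3, -6.0]
grip_width: 0.157
grip_force: 50.0
```

Call:
step_arm --commands '[{"travel":[0,0,0],"turn":[0,0,0]},{"travel":[0,-0.0046,-0.0013],"turn":[-2.5,0,0]},{"travel":[0,-0.0093,-0.0025],"turn":[-5,0,0]}]'

```text
time: 11.4
position: [0.5396, 0.0927, 0.2144]
tool_rot: [3.135, 0.18, 0.001]
ft_force: [0.0, 0.1, -4.8]
grip_width: 0.157
grip_force: 50.0
```

Call:
step_arm --commands '[{"travel":[0,-0.0074,-0.002],"turn":[-4,0,0]},{"travel":[0.004,-0.015,-0.0036],"turn":[-8,0,0]},{"travel":[-0.004,-0.0226,-0.0045],"turn":[-12,0,0]},{"travel":[0,-0.0303,-0.005],"turn":[-16,0,0]},{"travel":[0,-0.038,-0.0049],"turn":[-20,0,0]}]'

```text
time: 11.9
position: [0.5354, 0.1323, 0.2196]
tool_rot: [2.788, 0.162, 0.032]
ft_force: [-0.3, 0.4, -4.9]
grip_width: 0.153
grip_force: 50.0
```

Run:
```python
from plan import *
import cv2
delta(*tool((0,0,.109),0))
I={n:ctrl.get_image(n)[:,:,::-1] for n in ['side','scene','wrist']}
for n in I: cv2.imwrite(f'pics/{n}6.png',I[n])
o=np.zeros((600,800,3),np.uint8)
a=cv2.resize(I['side'][165:265,230:350],(400,333),interpolation=3);b=cv2.resize(I['scene'][215:335,300:420],(400,333),interpolation=3)
o[:333,:400]=a;o[:333,400:]=b
w=I['wrist'][60:327,100:540];o[333:600,:440]=w
cv2.imwrite('pics/m6.png',o)
```

```text
delta mm [-0.6  2.9  4.6] deg [ 0.  -0.2  0.3] F [-0.3  0.4 -4.9] 0.153275727346497
```

View pics/m6.png

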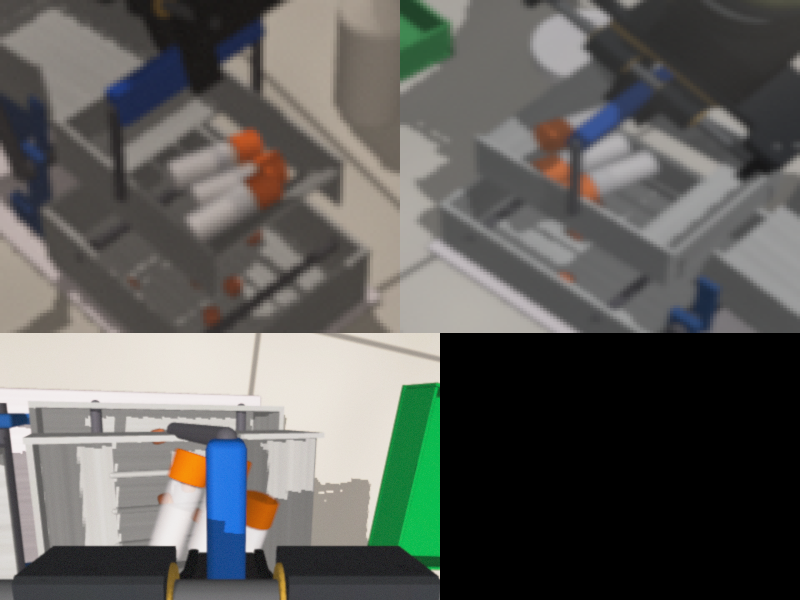

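Side crop: beads in the pan at (255,238), (232,287), (212,315) and (133,282). All three tubes are still in the basket. I match these against the beads seen in the other cameras, taking the pan floor height.

Run:
```python
from plan import *
import cv2
for n,uv in [('side',(306.5,236.4)),('side',(299.6,251.1)),('side',(293.6,259.5)),('side',(270,250)),('scene',(352.5,299.7)),('scene',(350.1,314.8))]:
    print(n,uv,tostat(ray(n,uv,.016))*1e3)
s=ctrl.get_state();R0=Ro.from_rotvec(s['tool_rot']).as_matrix();m=ctrl.camera_model('wrist');T=np.array(m['T_tool_cam'])
for uv in [(258,163),(350,193),(265,227)]:
    d=R0@T[:3,:3]@np.array([(uv[0]-m['cx'])/m['fx'],(uv[1]-m['cy'])/m['fy'],1]);o=np.array(s['position'])+R0@T[:3,3]
    for z in (.016,.118): print('wrist',uv,z,tostat(o+d*(z-o[2])/d[2])*1e3)
# predict bead pixels in other cams
```

```text
side (306.5, 236.4) [ 5.18   45.7124 16.    ]
side (299.6, 251.1) [26.8733  3.4008 16.    ]
side (293.6, 259.5) [ 35.5901 -23.4796  16.    ]
side (270, 250) [-23.0666 -45.7639  16.    ]
scene (352.5, 299.7) [23.9111 11.2104 16.    ]
scene (350.1, 314.8) [ 0.7321 45.8556 16.    ]
wrist (258, 163) 0.016 [ 2.9144 47.6065 16.    ]
wrist (258, 163) 0.118 [-15.9151  53.2446 118.    ]
wrist (350, 193) 0.016 [86.9789 19.7518 16.    ]
wrist (350, 193) 0.118 [ 42.9844  33.7283 118.    ]
wrist (265, 227) 0.016 [ 7.3136 -7.2021 16.    ]
wrist (265, 227) 0.118 [-12.8328  14.8431 118.    ]
```

Call:
step_arm --commands '[{"travel":[0,0.01,-0.028],"turn":[0,0,0]},{"travel":[0,0.02,-0.056],"turn":[0,0,0]},{"travel":[0,0.03,-0.085],"turn":[0,0,0]},{"travel":[0,0.041,-0.113],"turn":[0,0,0]},{"travel":[0,0.051,-0.141],"turn":[0,0,0]}]'

```text
time: 12.55
position: [0.5352, 0.1288, 0.3708]
tool_rot: [2.79, 0.157, 0.029]
ft_force: [0.8, 0.1, -5.1]
grip_width: 0.157
grip_force: 50.0
```

```bash
cat > count.py <<'E'
from plan import *
import cv2,sys
delta(*tool((0,0,.259),0))
for n in ['side','scene']:
    im=ctrl.get_image(n);cv2.imwrite(f'pics/{n}_{sys.argv[1]}.png',im[:,:,::-1])
    c=np.array([proj(n,np.array([ST[0],ST[1],0])+r('z',ST[2])@np.array(p)) for p in [(.088,.068,.016),(.088,-.068,.016),(-.088,-.068,.016),(-.088,.068,.016)]])
    msk=cv2.fillPoly(np.zeros((480,640),np.uint8),[c.astype(int)],255)
    b=im.astype(int);m=((b[...,0]>1.35*b[...,1])&(b[...,0]>b[...,2]*1.5)&(b[...,0]>50)&(msk>0)).astype(np.uint8)
    k,l,st,ce=cv2.connectedComponentsWithStats(m)
    for i in range(1,k):
        if st[i,4]>=4: print(n,st[i],im[l==i].mean(0).round(),(tostat(ray(n,ce[i],.016))*1e3).round())
E
python3 count.py 7
```

```text
delta mm [ 0.  -0.7  4.5] deg [-0.1 -0.1  0.1] F [ 0.8  0.1 -5.1] 0.1565480394483072
side [303 233   5   5  21] [125.  76.  57.] [-0. 47. 16.]
side [288 246   5   6  22] [125.  76.  57.] [ 5. -8. 16.]
side [297 248   5   6  23] [128.  78.  59.] [25.  4. 16.]
side [291 257   5   6  24] [127.  78.  60.] [ 34. -24.  16.]
scene [356 287   4   4  14] [146. 100.  82.] [ 37. -21.  16.]
scene [382 293   5   5  18] [144.  97.  77.] [-22. -48.  16.]
scene [351 296   4   5  15] [152. 103.  84.] [27.  7. 16.]
scene [361 298   5   4  16] [151. 102.  82.] [ 6. -6. 16.]
scene [349 314   3   2   4] [164. 117.  99.] [ 1. 45. 16.]
```

Five distinct beads lie in the pan: (37,−21), (−22,−48), (27,7), (6,−6) and (1,45) mm, and the two cameras agree. Next I fit the tray pose by silhouette.

Run:
```python
from plan import *
import cv2
from scipy.optimize import minimize
M={}
for n in ['side','scene']:
    h=cv2.cvtColor(cv2.imread(f'pics/{n}_7.png'),cv2.COLOR_BGR2HSV);m=cv2.inRange(h,(50,100,30),(75,255,255))
    k,l,st,ce=cv2.connectedComponentsWithStats(m);i=1+st[1:,4].argmax();M[n]=(l==i)*255;print(n,st[i])
def cost(p,ret=0):
    t=0
    for n in M:
        pts=np.array([proj(n,[p[0]+np.cos(p[2])*x-np.sin(p[2])*y,p[1]+np.sin(p[2])*x+np.cos(p[2])*y,z]) for x in(-.095,.095) for y in(-.085,.085) for z in(0,.045)])
        hull=cv2.convexHull(pts.astype(np.float32));a=cv2.fillConvexPoly(np.zeros((480,640),np.uint8),(hull*16).astype(int),255,cv2.LINE_AA,4)
        t+=np.abs(a.astype(float)-M[n]).sum()/M[n].sum()
    return t
best=min((minimize(cost,[.563,-.213,y],method='Nelder-Mead',options=dict(initial_simplex=[[.563,-.213,y],[.573,-.213,y],[.563,-.203,y],[.563,-.213,y+.1]])) for y in(-.1,0,-.1+np.pi/2)),key=lambda r:r.fun)
print(best.x,best.fun);print(tostat([*best.x[:2],0]),np.degrees(best.x[2]-ST[2]))
```

```text
side [ 336  285  122  114 7569]
scene [ 220  191   94   78 4185]Traceback (most recent call last):
  File "<stdin>", line 15, in <module>
  File "<stdin>", line 15, in <genexpr>
    res = _minimize_neldermead(fun, x0, args, callback, bounds=bounds,
                               **options)
    fxr = func(xr)
    fx = function(np.copy(x), *(wrapper_args + args))
  File "<stdin>", line 11, in cost
  File "h.py", line 7, in proj
    m=ctrl.camera_model(n);c=np.array(m['R'])@X+np.array(m['t'])
ValueError: time passes only in moves, steps and waits
```

Run:
```python
from plan import *
import cv2
from scipy.optimize import minimize
M={};CM={n:ctrl.camera_model(n) for n in['side','scene']}
def pj(n,X):
    m=CM[n];c=np.array(m['R'])@X+np.array(m['t']);return [m['fx']*c[0]/c[2]+m['cx'],m['fy']*c[1]/c[2]+m['cy']]
for n in CM:
    h=cv2.cvtColor(cv2.imread(f'pics/{n}_7.png'),cv2.COLOR_BGR2HSV);m=cv2.inRange(h,(50,100,30),(75,255,255))
    k,l,st,ce=cv2.connectedComponentsWithStats(m);i=1+st[1:,4].argmax();M[n]=(l==i)*255
def cost(p):
    t=0
    for n in M:
        pts=np.array([pj(n,[p[0]+np.cos(p[2])*x-np.sin(p[2])*y,p[1]+np.sin(p[2])*x+np.cos(p[2])*y,z]) for x in(-.095,.095) for y in(-.085,.085) for z in(0,.045)])
        hull=cv2.convexHull(pts.astype(np.float32));a=cv2.fillConvexPoly(np.zeros((480,640),np.uint8),(hull*16).astype(int),255,cv2.LINE_AA,4)
        t+=np.abs(a.astype(float)-M[n]).sum()/M[n].sum()
    return t
best=min((minimize(cost,[.563,-.213,y],method='Nelder-Mead',options=dict(initial_simplex=[[.563,-.213,y],[.573,-.213,y],[.563,-.203,y],[.563,-.213,y+.1]])) for y in(-.1,0,-.1+np.pi/2)),key=lambda r:r.fun)
print(best.x,best.fun);print(tostat([*best.x[:2],0]),np.degrees(best.x[2]-ST[2]))
```

```text
[ 0.5657 -0.2062 -0.0189] 0.20763679274018687
[ 0.3322 -0.0067  0.    ] 82.5911654507168
```

```bash
cat >> plan.py <<'E'
_t=tool
def tool(B,th,flip=0):
    p,R=_t(B,th,flip);return p+R@[0,-.0007,-.0034],R
def lipB(l,th):
    a=np.radians(th);return np.array([l[0]-.08*np.cos(a)-.038*np.sin(a),l[1],l[2]+.08*np.sin(a)-.038*np.cos(a)])
def table(P):  # P: list of (B,th); calls of 5 rows
    for i in range(0,len(P)-1,5):
        p0,R0=tool(*P[i]);print('call')
        for B,th in P[i+1:i+6]:
            p,R=tool(B,th);print((R0.T@(p-p0)).round(4).tolist(),round(th-P[i][1],1),'B',np.round(B,3))
E
python3 - <<'E'
from plan import *
delta(*tool((0,0,.259),0))
P=[(np.array([0,0,.259])+k/10*np.array([.205,-.007,-.089]),0) for k in range(11)]
l0=P[-1][0]+[.08,0,.038];l1=np.array([.305,-.007,.085])
P+=[(lipB(l0+(l1-l0)*k/10,4*k),4*k) for k in range(1,11)]
l2=np.array([.305,-.007,.065])
P+=[(lipB(l1+(l2-l1)*k/10,40+3*k),40+3*k) for k in range(1,11)]
table(P)
s=np.array(ctrl.get_state()['joint_positions']);q=s
for B,th in P[::3]:
    q,a,b=ik(q,*tool(B,th));print(th,q.round(2),round(a,1))
E
```

```text
delta mm [-1.7 -1.9  4.4] deg [-0.2 -0.5 -0.1] F [ 0.3 -0.2 -5.6] 0.15740776337727336
call
[-0.0007, 0.0162, 0.0154] 0 B [ 0.02  -0.001  0.25 ]
[-0.0014, 0.0324, 0.0307] 0 B [ 0.041 -0.001  0.241]
[-0.0021, 0.0487, 0.0461] 0 B [ 0.061 -0.002  0.232]
[-0.0028, 0.0649, 0.0615] 0 B [ 0.082 -0.003  0.223]
[-0.0035, 0.0811, 0.0769] 0 B [ 0.102 -0.004  0.215]
call
[-0.0007, 0.0162, 0.0154] 0 B [ 0.123 -0.004  0.206]
[-0.0014, 0.0324, 0.0307] 0 B [ 0.144 -0.005  0.197]
[-0.0021, 0.0487, 0.0461] 0 B [ 0.164 -0.006  0.188]
[-0.0028, 0.0649, 0.0615] 0 B [ 0.184 -0.006  0.179]
[-0.0035, 0.0811, 0.0769] 0 B [ 0.205 -0.007  0.17 ]
call
[0.0, 0.0046, 0.0086] 4 B [ 0.205 -0.007  0.163]
[-0.0, 0.0094, 0.0177] 8 B [ 0.204 -0.007  0.157]
[-0.0, 0.0144, 0.0274] 12 B [ 0.205 -0.007  0.151]
[0.0, 0.0196, 0.0375] 16 B [ 0.206 -0.007  0.144]
[-0.0, 0.0249, 0.0482] 20 B [ 0.207 -0.007  0.138]
call
[-0.0, 0.0089, 0.0087] 4 B [ 0.208 -0.007  0.132]
[0.0, 0.018, 0.0179] 8 B [ 0.211 -0.007  0.126]
[0.0, 0.0274, 0.0275] 12 B [ 0.213 -0.007  0.12 ]
[-0.0, 0.0369, 0.0377] 16 B [ 0.216 -0.007  0.114]
[0.0, 0.0465, 
[... 407 characters left out ...]
0.0193, -0.0025] 9 B [ 0.236 -0.007  0.124]
[0.0, 0.026, -0.0028] 12 B [ 0.239 -0.007  0.126]
[0.0, 0.0327, -0.0028] 15 B [ 0.242 -0.007  0.127]
0 [-0.35  0.15 -0.16  1.44  0.35  1.69 -1.96] 0.0
0 [-0.29  0.11 -0.12  1.54  0.35  1.6  -1.87] 0.0
0 [-0.22  0.09 -0.06  1.62  0.35  1.51 -1.78] 0.0
0 [-0.16  0.08 -0.01  1.68  0.35  1.42 -1.69] 0.0
8 [-0.06  0.09  0.05  1.68  0.21  1.35 -1.52] 0.0
20 [ 0.07  0.15  0.1   1.65 -0.02  1.35 -1.29] 0.0
32 [ 0.21  0.25  0.12  1.6  -0.22  1.39 -1.07] 0.0
43 [ 0.35  0.37  0.12  1.53 -0.38  1.48 -0.91] 0.0
52 [ 0.45  0.47  0.11  1.45 -0.48  1.59 -0.82] 0.0
61 [ 0.53  0.58  0.09  1.37 -0.56  1.7  -0.76] 0.0
70 [ 0.61  0.7   0.07  1.28 -0.64  1.81 -0.73] 0.0
```

Gentle transport, then tilt to 40° over the tray; I check before going further.

Call:
step_arm --commands '[{"travel":[-0.001,0.016,0.0155],"turn":[0,0,0]},{"travel":[-0.002,0.0325,0.031],"turn":[0,0,0]},{"travel":[-0.0025,0.0485,0.046],"turn":[0,0,0]},{"travel":[-0.003,0.065,0.0615],"turn":[0,0,0]},{"travel":[-0.0035,0.081,0.077],"turn":[0,0,0]}]'

```text
time: 13.15
position: [0.5431, 0.0263, 0.323]
tool_rot: [2.789, 0.159, 0.027]
ft_force: [0.0, -0.6, -5.3]
grip_width: 0.156
grip_force: 50.0
```

Call:
step_arm --commands '[{"travel":[-0.001,0.016,0.0155],"turn":[0,0,0]},{"travel":[-0.002,0.0325,0.031],"turn":[0,0,0]},{"travel":[-0.0025,0.0485,0.046],"turn":[0,0,0]},{"travel":[-0.003,0.065,0.0615],"turn":[0,0,0]},{"travel":[-0.0035,0.081,0.077],"turn":[0,0,0]}]'

```text
time: 13.65
position: [0.5515, -0.0756, 0.279]
tool_rot: [2.788, 0.16, 0.028]
ft_force: [0.2, -0.1, -5.0]
grip_width: 0.158
grip_force: 50.0
```

Call:
step_arm --commands '[{"travel":[0,0.0046,0.0086],"turn":[4,0,0]},{"travel":[0,0.0094,0.0177],"turn":[8,0,0]},{"travel":[0,0.0144,0.0274],"turn":[12,0,0]},{"travel":[0,0.0196,0.0375],"turn":[16,0,0]},{"travel":[0,0.025,0.048],"turn":[20,0,0]}]'

```text
time: 14.15
position: [0.5562, -0.1151, 0.2429]
tool_rot: [-3.135, -0.18, -0.001]
ft_force: [-0.8, 0.5, -5.4]
grip_width: 0.152
grip_force: 50.0
```

Run:
```python
from plan import *
delta(*tool((.207,-.007,.138),20));
```

```text
delta mm [-0.9 -0.6 -0.5] deg [-0.1 -0.1  0.3] F [-0.8  0.5 -5.4] 0.1518757767296764
```

On target. I tilt on to 70° and hold.

Call:
step_arm --commands '[{"travel":[0,0.009,0.0087],"turn":[4,0,0]},{"travel":[0,0.018,0.018],"turn":[8,0,0]},{"travel":[0,0.0274,0.0275],"turn":[12,0,0]},{"travel":[0,0.037,0.0377],"turn":[16,0,0]},{"travel":[0,0.0465,0.0484],"turn":[20,0,0]}]'

```text
time: 14.65
position: [0.5615, -0.1621, 0.1941]
tool_rot: [-2.789, -0.16, 0.027]
ft_force: [-0.4, 0.7, -5.3]
grip_width: 0.158
grip_force: 50.0
```

Call:
step_arm --commands '[{"travel":[0,0.0058,-0.0009],"turn":[3,0,0]},{"travel":[0,0.0118,-0.0015],"turn":[6,0,0]},{"travel":[0,0.018,-0.0018],"turn":[9,0,0]},{"travel":[0,0.024,-0.0019],"turn":[12,0,0]},{"travel":[0,0.0304,-0.0016],"turn":[15,0,0]}]'

```text
time: 15.15
position: [0.5647, -0.1912, 0.1848]
tool_rot: [-2.53, -0.145, 0.045]
ft_force: [0.3, -0.2, -4.0]
grip_width: 0.153
grip_force: 50.0
```

Call:
step_arm --commands '[{"travel":[0,0.0063,-0.0011],"turn":[3,0,0]},{"travel":[0,0.0127,-0.002],"turn":[6,0,0]},{"travel":[0,0.0193,-0.0025],"turn":[9,0,0]},{"travel":[0,0.026,-0.0028],"turn":[12,0,0]},{"travel":[0,0.0327,-0.0028],"turn":[15,0,0]}]'

```text
time: 15.65
position: [0.568, -0.2194, 0.1681]
tool_rot: [-2.27, -0.129, 0.059]
ft_force: [-0.4, 0.3, -3.1]
grip_width: 0.16
grip_force: 50.0
```

Call:
step_arm --commands '[{"travel":[0,0,0],"turn":[0,0,0]},{"travel":[0,0,0],"turn":[0,0,0]},{"travel":[0,0,0],"turn":[0,0,0]},{"travel":[0,0,0],"turn":[0,0,0]},{"travel":[0,0,0],"turn":[0,0,0]}]'

```text
time: 16.15
position: [0.5685, -0.2163, 0.1703]
tool_rot: [-2.267, -0.132, 0.06]
ft_force: [-0.1, -0.4, -3.7]
grip_width: 0.154
grip_force: 50.0
```

Run:
```python
from plan import *
import cv2
delta(*tool((.242,-.007,.127),70))
I={n:ctrl.get_image(n)[:,:,::-1] for n in ['side','scene','wrist']}
for n in I: cv2.imwrite(f'pics/{n}8.png',I[n])
o=np.zeros((600,800,3),np.uint8)
o[:330,:400]=cv2.resize(I['side'][250:415,290:490],(400,330),interpolation=3);o[:330,400:]=cv2.resize(I['scene'][140:305,180:380],(400,330),interpolation=3)
o[330:,:360]=cv2.resize(I['wrist'],(360,270),interpolation=3)
cv2.imwrite('pics/m8.png',o)
```

```text
delta mm [-2.   1.5 -0.5] deg [0.1 0.2 0.3] F [-0.1 -0.4 -3.7] 0.15397542971818712
```

View pics/m8.png

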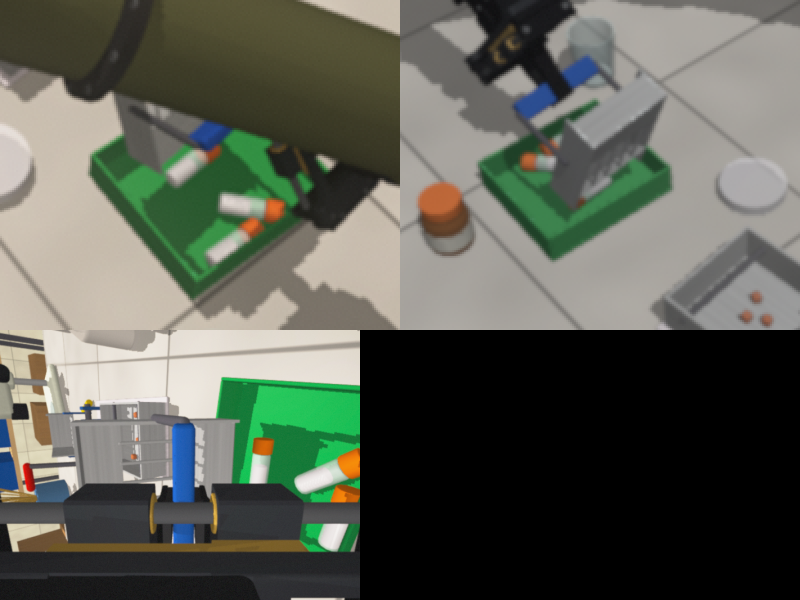

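All three tubes lie in the tray. In the side crop they are at (190,165), (250,207) and (235,240). The first lies beside the lip, so I lift away while still tipped and check that it stays.

Call:
step_arm --commands '[{"travel":[0,-0.015,-0.01],"turn":[0,0,0]},{"travel":[0,-0.03,-0.02],"turn":[0,0,0]},{"travel":[0,-0.05,-0.03],"turn":[0,0,0]},{"travel":[0,-0.07,-0.04],"turn":[0,0,0]},{"travel":[0,-0.09,-0.05],"turn":[0,0,0]}]'

```text
time: 16.8
position: [0.5659, -0.1967, 0.2735]
tool_rot: [-2.267, -0.132, 0.059]
ft_force: [-0.5, -0.9, -3.6]
grip_width: 0.156
grip_force: 50.0
```

Run:
```python
from plan import *
import cv2
s=show()
TR=(.5657,-.2062,-.0189)
print('tube near lip (tray)',tostat(ray('side',(385,332),.012),TR))
o={}
for n in ['side','scene','wrist']:
    im=ctrl.get_image(n);cv2.imwrite(f'pics/{n}9.png',im[:,:,::-1])
    h=cv2.cvtColor(im,cv2.COLOR_RGB2HSV);m=cv2.inRange(h,(5,140,100),(18,255,255));k,l,st,ce=cv2.connectedComponentsWithStats(m)
    for i in range(1,k):
        if st[i,4]<12: continue
        if n=='wrist':
            R0=Ro.from_rotvec(s['tool_rot']).as_matrix();c=ctrl.camera_model('wrist');T=np.array(c['T_tool_cam'])
            d=R0@T[:3,:3]@np.array([(ce[i][0]-c['cx'])/c['fx'],(ce[i][1]-c['cy'])/c['fy'],1]);q=np.array(s['position'])+R0@T[:3,3];w=q+d*(.012-q[2])/d[2]
        else: w=ray(n,ce[i],.012)
        t=tostat(w,TR)
        if abs(t[0])<.15 and abs(t[1])<.15: print(n,'cap px',ce[i].round(),st[i,4],'tray mm',(t*1e3).round())
B=np.array([.5,0,0]);
# current basket pose estimate
R0=Ro.from_rotvec(s['tool_rot']).as_matrix();print('tilt',np.degrees(np.arcsin(np.clip((r('z',-ST[2])@R0)[0,2],-1,1))))
```

```text
t 16.8 stat [ 0.3228 -0.0054  0.2735] toolaxes in station (cols x,y,z)
 [[-0.005   0.6435 -0.7654]
 [ 1.      0.0045 -0.0028]
 [ 0.0017 -0.7654 -0.6435]] 
q [ 0.5407  0.5961  0.1369  1.247  -0.694   1.9328 -0.811 ] F [-0.462  -0.8773 -3.5709] 0.15582491065829654 50.02595638856292
tube near lip (tray) [-0.0036  0.0246  0.012 ]
side cap px [395. 324.] 77 tray mm [26. 28. 12.]
side cap px [427. 355.] 86 tray mm [ 32. -66.  12.]
side cap px [416. 363.] 71 tray mm [  2. -66.  12.]
scene cap px [254. 213.] 40 tray mm [ -5. -80.  12.]
scene cap px [244. 220.] 42 tray mm [ 30. -77.  12.]
scene cap px [267. 239.] 58 tray mm [21. 21. 12.]
wrist cap px [560. 199.] 774 tray mm [18. 26. 12.]
tilt -49.94588864811804
```

The caps give tray positions of (26,28), (32,−66) and (2,−66) mm, so all three tubes are in the tray and unmoved. I take the basket back.

Run:
```python
from plan import *
s=ctrl.get_state();p,_=tool((0,0,0),70)
B0=r('z',-ST[2])@(np.array(s['position'])-p);print(B0)
E=np.array([0,0,.15]);P=[(B0+(E-B0)*k/10,70-7*k) for k in range(11)];table(P)
```

```text
[ 0.2214 -0.0049  0.2307]
call
[0.0005, -0.0211, 0.0189] -7 B [ 0.199 -0.004  0.223]
[0.001, -0.0426, 0.0395] -14 B [ 0.177 -0.004  0.215]
[0.0015, -0.0641, 0.0616] -21 B [ 0.155 -0.003  0.206]
[0.002, -0.0855, 0.0855] -28 B [ 0.133 -0.003  0.198]
[0.0024, -0.1066, 0.1109] -35 B [ 0.111 -0.002  0.19 ]
call
[0.0005, -0.0324, 0.0103] -7 B [ 0.089 -0.002  0.182]
[0.001, -0.0651, 0.0222] -14 B [ 0.066 -0.001  0.174]
[0.0015, -0.0978, 0.0358] -21 B [ 0.044 -0.001  0.166]
[0.002, -0.1305, 0.051] -28 B [ 0.022 -0.     0.158]
[0.0024, -0.1629, 0.0678] -35 B [-0.    0.    0.15]
```

Call:
step_arm --commands '[{"travel":[0.0005,-0.021,0.019],"turn":[-7,0,0]},{"travel":[0.001,-0.0425,0.0395],"turn":[-14,0,0]},{"travel":[0.0015,-0.064,0.0615],"turn":[-21,0,0]},{"travel":[0.002,-0.0855,0.0855],"turn":[-28,0,0]},{"travel":[0.0025,-0.1065,0.111],"turn":[-35,0,0]}]'

```text
time: 17.45
position: [0.5498, -0.0439, 0.2804]
tool_rot: [-2.88, -0.164, 0.022]
ft_force: [0.8, 1.2, -4.3]
grip_width: 0.158
grip_force: 50.0
```

Call:
step_arm --commands '[{"travel":[0.0005,-0.0325,0.0105],"turn":[-7,0,0]},{"travel":[0.001,-0.065,0.022],"turn":[-14,0,0]},{"travel":[0.0015,-0.098,0.036],"turn":[-21,0,0]},{"travel":[0.002,-0.1305,0.051],"turn":[-28,0,0]},{"travel":[0.0025,-0.163,0.068],"turn":[-35,0,0]}]'

```text
time: 17.95
position: [0.5319, 0.131, 0.2573]
tool_rot: [2.785, 0.159, 0.029]
ft_force: [1.2, -0.5, -4.4]
grip_width: 0.154
grip_force: 50.0
```

Call:
step_arm --commands '[{"travel":[0,0,0],"turn":[0,0,0]},{"travel":[0,0,0],"turn":[0,0,0]},{"travel":[0,0,0],"turn":[0,0,0]}]'

```text
time: 18.25
position: [0.5327, 0.1282, 0.2563]
tool_rot: [2.788, 0.158, 0.024]
ft_force: [0.3, -1.2, -4.5]
grip_width: 0.157
grip_force: 50.0
```

Run:
```python
from plan import *
show();delta(*tool((0,0,.15),0));delta(*tool((0,0,.049),0))
```

```text
t 18.25 stat [-0.0038 -0.0026  0.2563] toolaxes in station (cols x,y,z)
 [[-0.0024  0.9395  0.3425]
 [ 1.      0.0032 -0.0016]
 [-0.0026  0.3425 -0.9395]] 
q [-0.3279  0.1734 -0.1859  1.6376  0.3532  1.4836 -2.0287] F [ 0.2693 -1.2173 -4.5151] 0.1565978690113052 49.99357536435127
delta mm [ 2.6  0.2 -4.2] deg [0.  0.1 0.2] F [ 0.3 -1.2 -4.5] 0.1565978690113052
delta mm [  2.8 -34.4  90.7] deg [0.  0.1 0.2] F [ 0.3 -1.2 -4.5] 0.1565978690113052
```

Call:
step_arm --commands '[{"travel":[0.003,-0.008,0.022],"turn":[0,0,0]},{"travel":[0.003,-0.017,0.044],"turn":[0,0,0]},{"travel":[0.003,-0.025,0.066],"turn":[0,0,0]},{"travel":[0.003,-0.0315,0.083],"turn":[0,0,0]},{"travel":[0.003,-0.0315,0.083],"turn":[0,0,0]}]'

```text
time: 18.75
position: [0.5345, 0.1278, 0.1658]
tool_rot: [2.787, 0.155, 0.019]
ft_force: [0.2, -0.6, -4.3]
grip_width: 0.157
grip_force: 50.0
```

Run:
```python
from plan import *
delta(*tool((0,0,.049),0))
```

```text
delta mm [ 0.9 -4.1  5.5] deg [0.1 0.3 0.1] F [ 0.2 -0.6 -4.3] 0.1571228517024943
```

Call:
step_arm --commands '[{"travel":[0.001,-0.002,0.003],"turn":[0,0,0]},{"travel":[0.001,-0.004,0.006],"turn":[0,0,0]},{"travel":[0.001,-0.004,0.006],"turn":[0,0,0]},{"travel":[0.001,-0.004,0.006],"turn":[0,0,0]}]'

```text
time: 19.15
position: [0.5371, 0.1331, 0.1622]
tool_rot: [2.789, 0.16, 0.03]
ft_force: [0.3, 0.0, -3.2]
grip_width: 0.158
grip_force: 50.0
```

Run:
```python
from plan import *
delta(*tool((0,0,.049),0))
```

```text
delta mm [-2.4  1.8  3.8] deg [-0.  -0.1  0.2] F [ 0.3  0.  -3.2] 0.15791229814149535
```

Call:
step_arm --commands '[{"travel":[0,-0.0005,0.002],"turn":[0,0,0]},{"travel":[0,-0.001,0.004],"turn":[0,0,0]},{"travel":[0,-0.001,0.004],"turn":[0,0,0]}]'

```text
time: 19.45
position: [0.5373, 0.1328, 0.1592]
tool_rot: [2.788, 0.16, 0.031]
ft_force: [-2.4, -0.4, 4.1]
grip_width: 0.153
grip_force: 50.0
```

Run:
```python
from plan import *
delta(*tool((0,0,.049),0))
```

```text
delta mm [-2.5  2.6  0.9] deg [ 0.  -0.2  0.2] F [-2.4 -0.4  4.1] 0.15267189787371788
```

The basket rests on the rods with +4 N upward. I release and back out along the tool axis.

Call:
step_arm --commands '[{"travel":[0,0,-0.001],"turn":[0,0,0]},{"travel":[0,0,-0.001],"turn":[0,0,0]},{"travel":[0,0,-0.001],"turn":[0,0,0]},{"travel":[0,0,-0.001],"turn":[0,0,0]},{"travel":[0,0,-0.001],"turn":[0,0,0]}]' --gripper 0.7

```text
time: 19.95
position: [0.5368, 0.1327, 0.1582]
tool_rot: [2.788, 0.16, 0.028]
ft_force: [0.1, -0.5, 0.1]
grip_width: 0.524
grip_force: 0.0
```

Call:
step_arm --commands '[{"travel":[0,0,-0.02],"turn":[0,0,0]},{"travel":[0,0,-0.045],"turn":[0,0,0]},{"travel":[0,0,-0.08],"turn":[0,0,0]},{"travel":[0,0,-0.12],"turn":[0,0,0]},{"travel":[0,0,-0.16],"turn":[0,0,0]}]'

```text
time: 20.45
position: [0.5302, 0.1874, 0.3099]
tool_rot: [2.788, 0.16, 0.028]
ft_force: [0.4, 0.3, 0.7]
grip_width: 0.696
grip_force: 0.0
```

Run:
```python
from plan import *
import cv2
show()
print('pred bar ends',wpix((-.005,-.06,.161)),wpix((-.005,.06,.161)),'rim',[wpix(p).tolist() for p in [(-.078,.058,.087),(.08,.058,.087),(-.078,-.058,.087),(.08,-.058,.087)]])
im=ctrl.get_image('wrist');cv2.imwrite('pics/w10.png',im[:,:,::-1])
h=cv2.cvtColor(im,cv2.COLOR_RGB2HSV);m=cv2.inRange(h,(105,120,60),(125,255,255));n,l,st,ce=cv2.connectedComponentsWithStats(m);print(st[1:][st[1:,4]>300])
# compare side view with the initial one around handle
for nm,f in [('side','pics/side0.png'),('scene','pics/scene0.png')]:
    a=cv2.cvtColor(cv2.imread(f),cv2.COLOR_BGR2HSV);im=ctrl.get_image(nm);cv2.imwrite(f'pics/{nm}10.png',im[:,:,::-1]);b=cv2.cvtColor(im,cv2.COLOR_RGB2HSV)
    for h in (a,b):
        m=cv2.inRange(h,(105,120,60),(125,255,255));c=proj(nm,np.array([ST[0],ST[1],.161]));w=np.zeros_like(m);cv2.circle(w,tuple(c.astype(int)),45,255,-1)
        n,l,st,ce=cv2.connectedComponentsWithStats(m&w);i=1+st[1:,4].argmax();print(nm,st[i],ce[i].round(1))
```

```text
t 20.45 stat [-0.0629  0.0015  0.3099] toolaxes in station (cols x,y,z)
 [[-0.0042  0.9396  0.3423]
 [ 1.      0.0041  0.0011]
 [-0.0004  0.3423 -0.9396]] 
q [-0.3948  0.2072 -0.2206  1.4933  0.3503  1.6177 -2.0846] F [0.3952 0.3107 0.6831] 0.6964505916027132 0.0
pred bar ends [330. 302.] [331. 152.] rim [[220.0, 152.0], [385.0, 151.0], [228.0, 281.0], [381.0, 264.0]]
[[ 143  145   54   10  443]
 [ 317  152   19  155 2729]]
side [264 186  44  36 518] [286.3 203.4]
side [265 185  43  35 489] [286.5 202.1]
scene [350 248  38  34 253] [367.3 265.2]
scene [350 266  18  18 131] [358.5 274.8]
```

The handle is back within about 1 px of its starting place, the height at contact matches the start, and the gripper is clear. Handing in.

```bash
python3 -c "
from bench import ctrl
print(ctrl.close_job())"
```

```text
the job is handed in; nothing more can be done
None
```

I handed the job in at about 20 s on the robot clock. All five beads are in the pan, the three tubes are in the green tray, and the empty basket is back on its rods. The hand-in returned no verdict, so this rests on my own camera, position and force checks.

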